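# Refill a glue bottle lane and change the feed over

### The arm

A 6-joint arm with a two-finger parallel gripper is mounted at the origin on a cart in front of the work surface, level with it; the furniture and walls round the work are solid. World frame = base frame: x ahead of the robot, y to its left, z up, the work surface at z = 0. Lengths are in mm, angles in rad, forces in N, time in s.
With the tool pointing down it reaches from about 350 to 775 mm from the base axis. Payload 7.3 kg.
Tool frame: the origin (TCP) lies on the centre line of the jaws, within the pads' length; the fingertips stand 22 mm ahead of it and the grasp point (between the pads) lies 3 mm ahead of it; z points along the fingers, y is the direction in which the jaws open and shut (so a half turn about z gives the same grasp; the last joint's range is limited). The gripper opens to 92 mm and grips with 3 to 60 N. Pads are 19 mm wide; open, the fingers measure 130 mm over their backs; the gripper's body (75 mm by 190 mm) begins 47 mm behind the grasp point.
Start: joints at [0.994, 0.342, 1.524, -0, 1.275, -0.146], TCP at [219.226, 477.056, 248.741] pointing down, gripper open.
Joint ranges: [-2.53, 2.53], [-0.77, 2.02], [0.04, 2.7], [-1, 4.14], [0.28, 2.66], [-3.11, 3.11]. Speed limits (rad/s): [2.57, 2.57, 3.14, 3.14, 3.14, 3.14].

### API

Orientations are given as [roll, pitch, yaw] about the fixed x, y, z axes, in that order (R = Rz(yaw) Ry(pitch) Rx(roll)).
In Python, from plant import get_obs, capture, bot, spot_in gives the robot as it stands.
- The arm moves only by the shell command python3 -m handwheel 'ROWS' [OPENING]. ROWS is JSON, a list of rows, each a list of 2 entries, a list of its own where there are three numbers: the shift along the world's x, y, z in mm, then the turn, a rotation vector about the world's x, y, z in rad. In form: [[[x, y, z], [wx, wy, wz]], ...]. A call has 1 to 12 rows; each row shifts and turns the commanded pose from where the row before left it; what a row does not reach is not made up. A row lasts 1/8 s, in which the tool goes at most 62.5 mm and 10.7 degrees, less where a joint would pass 70% of its speed; a pose out of reach is approached as far as the arm can. A call is refused whole if a number of a shift passes 62.5 or a number of a turn 0.188, either way. A call with a gripper value outside its range is refused whole. OPENING is the closure, from 0 (fully open) to 1 (shut), set as the call begins (- or left out, the last holds). The fingers move at their own pace and stop on an object; the grip force is fixed at half the most. Time passes only in rows, so rows that do not move let the fingers close. It gives the time, the measured TCP pose, the force and the opening at its end, in the units of the state.
- get_obs(): the state, without advancing time (a new reading comes with each control period).
- capture(name): name is "scene" or "side" or "wrist"; returns a dict with "img" (400x640x3 uint8, red, green, blue), "fx", "fy", "cx", "cy" (pixels), "cam_to_world" (4x4, takes a point from camera to world coordinates). Camera axes: x right, y up, looking along -z (the intrinsics and any distortion apply to the point x, -y, -z); pixel columns grow to the right and rows downward; lengths in mm; the calibration is good to about 2 mm. A picture is of the moment at which its call begins. There is no depth.
- bot.close_job(): hands the job in, once; it reports no verdict.
Trained networks look in the newest picture that a camera, given by its name, has taken for a name from the list of things; names that differ only in an ending like _2 or _b are one class to them, and where a whole thing is asked for, a point or a joint stands for the part that bears it (a point fixed in the world has none). Each returns a list of dicts, best first, with "score" (0 to 1); they miss things now and then, are a little off and sometimes report something else, mostly with a low value. They report only what shows in the picture. A call takes as long as a camera call. They do not tell look-alikes from the thing itself.
- spot_in(thing, camera): "xyz" ([x, y, z] in mm, in the coordinates of the camera as it stood for that picture, good to about 4 mm: the middle of the surface that is visible of it).
The state is a dict: "time": time; "joint_positions": joint angles; "dq": joint speeds; "tau": joint torques, N m; "tool_pos": TCP position; "tcp_rot": TCP orientation; "contact_force": force on the tool from outside, world axes, zero at the start; "moment": the same for the moment, N m; "grip_width": finger opening in mm.
Only numpy, scipy, OpenCV 4.12 (cv2) and the standard library are available. Lean on these libraries where they do the work, as an engineer would, in place of code of your own. Each camera call takes 0.05 s, during which the arm holds its last target. There are 200 camera calls.

### The job

Refill the empty left lane of the bottle feeder: bring the three adhesive bottles standing on the desk to its open end and push them in one by one, upright and in single file, feeling for the hidden stop paddle under the hood, until the file is closed up and the little flag on the hood stands straight up; do not drive the flag over towards its far end. Then change the feed over to the left lane: move the lever from the right to centre off, leave it there for one second, and move it on fully to the left. Do not disturb the bottle in the right lane, the harmonica or the tin.

Things in the scene. Friction and masses are not known exactly. Their poses are not given: they have to be found in the camera images.
- bottle_1: white adhesive bottle with a purple cap, loose, 0.18 kg, upright; body 54 mm in diameter up to 125 mm, cap about 36 mm in diameter from 125 to 150 mm height; origin at the centre of its underside, z up. Grip it by the cap or the body from above; push it low down, or it tips.
- bottle_2: same kind of bottle as bottle_1; the three may go in in any order
- bottle_3: same kind of bottle as bottle_1
- spare_bottle: a fourth such bottle, already in the right lane under the hood; leave it alone
- feeder: fixed two-lane bottle feeder. Origin on the desk at the lanes' mouth, midway between them; x into the lanes (away from the robot), y to the left lane, z up. Deck 8 mm thick, 160 mm wide, x = -70 to 220 mm; bottles stand on it. Guide rails 8 mm wide at y = -68, 0, 68 mm, top at z = 50 mm, x = 0 to 214 mm, so lanes are 60 mm wide; outer rails have flared lead-ins from x = -34 to 0
- left_lane (a point): middle of the left lane at its mouth, on the deck's top (feeder x = 0, y = 34, z = 8 mm), axes as the feeder's. Sliding three bottles takes about 2 to 5 N. With the file closed up on the stop the last bottle's centre ends between x = 33 and 70 mm, in the open part of the lane; each bottle has to push the earlier ones in under the hood
- hood_front (a point): middle of the front edge of the hood's roof, feeder x = 104, y = 0, z = 190 mm. The hood covers both lanes to x = 222 mm (158 mm wide, 182 mm clear height, closed sides and back). Inside, in the left lane, is the stop paddle, unmeasured: its face is first met anywhere from x = 168 to 194 mm. It then slides back up to 12 mm against about 7 N of friction, stays where it is pushed and turns the flag
- flag (a joint): black flag 26 mm wide on a short stem, 54 mm tall from its pivot, on the hood's roof over the left lane's rear end, driven by the stop paddle: 0 = leans to the left (paddle untouched), 0.6 rad = straight up (paddle pushed back 6 mm), 1.2 = leans to the right, paddle at its end; 0.1 rad for every mm of paddle travel. Full lane: straight up, within about 15 degrees. It does not come back by itself.
- changeover (a joint): changeover lever on the middle of the hood's roof, swinging sideways and staying where it is left (it moves at about 1 N): 1.0 rad = leans fully to the right (right lane feeds, as found), 0.5 = upright, centre off, 0 = leans fully to the left (left lane feeds)
- changeover_tip (a point): centre of the lever's black ball, 26 mm in diameter, on a 10 mm stem; 80 mm from the pivot, which lies at feeder x = 158, y = 0, z = 212 mm and turns about the feeder's x axis
- harmonica: harmonica 26 x 122 x 34 mm standing at the left; leave alone
- tin_brass: open round tin 89 mm across, 17 mm high, at the right; leave alone
There are look-alikes about, which are no part of the job. Leave any brown or yellow look-alike of the bottle_2 alone. What is shaped like the bottle_1 but blue is not meant.

How it is judged (in metres and radians):
On the way, in this order (a step that is already met when the one before it is completed fails the run):
1. the three bottles stand upright in the left lane, closed up in single file, and the flag stands up, with the lever still on the right (x of bottle_1 in the frame of left_lane between 0.015 and 0.2 m and y of bottle_1 in the frame of left_lane between -0.01 and 0.01 m and z of each of bottle_1, bottle_2, bottle_3 in the frame of left_lane below 0.01 m and angle between each of bottle_1, bottle_2, bottle_3's own z axis and vertical below 0.12 rad and x of bottle_2 in the frame of left_lane between 0.015 and 0.2 m and y of bottle_2 in the frame of left_lane between -0.01 and 0.01 m and x of bottle_3 in the frame of left_lane between 0.015 and 0.2 m and y of bottle_3 in the frame of left_lane between -0.01 and 0.01 m and horizontal distance between bottle_1 and bottle_2 below 0.114 m and horizontal distance between each of bottle_1, bottle_2 and bottle_3 below 0.114 m and value of joint flag between 0.33 and 0.87 rad and value of joint changeover above 0.8 rad), for 0.2 s.
2. the lever rests at centre off for at least 0.6 s (value of joint changeover between 0.32 and 0.68 rad), for 0.6 s.
3. the lever lies fully to the left (value of joint changeover below 0.1 rad), for 0.2 s.
At the end, for the whole second after the job is handed in: the three bottles stand upright (within 7 degrees) on the deck in the left lane, closed up with no more than 6 mm of gaps between them, at rest; the flag stands straight up within 15 degrees (0.33 to 0.87 rad); the lever lies fully to the left (below 0.1 rad) (x of bottle_1 in the frame of left_lane between 0.015 and 0.2 m and y of bottle_1 in the frame of left_lane between -0.01 and 0.01 m and z of each of bottle_1, bottle_2, bottle_3 in the frame of left_lane below 0.01 m and angle between each of bottle_1, bottle_2, bottle_3's own z axis and vertical below 0.12 rad and x of bottle_2 in the frame of left_lane between 0.015 and 0.2 m and y of bottle_2 in the frame of left_lane between -0.01 and 0.01 m and x of bottle_3 in the frame of left_lane between 0.015 and 0.2 m and y of bottle_3 in the frame of left_lane between -0.01 and 0.01 m and horizontal distance between bottle_1 and bottle_2 below 0.114 m and horizontal distance between each of bottle_1, bottle_2 and bottle_3 below 0.114 m and value of joint flag between 0.33 and 0.87 rad and linear speed of each of bottle_1, bottle_2, bottle_3 below 0.01 m/s and value of joint changeover below 0.1 rad); the robot touches nothing.
It fails at once if the flag was driven over towards its far end (value of joint flag above 1.1 rad).
It fails at once if a bottle was tipped over (angle between any of bottle_1, bottle_2, bottle_3, spare_bottle's own z axis and vertical above 0.7 rad).
It fails at once if the bottle in the right lane was moved by more than 20 mm (distance of spare_bottle from where it was at the start of the episode above 0.02 m).
It fails at once if the harmonica or the tin was moved by more than 20 mm (distance of any of harmonica, tin_brass from where it was at the start of the episode above 0.02 m).
It also fails if it takes over 72 s, if anything falls off the work surface, if the arm or the gripper's body presses on something with over 40 N, if the wrist force passes 120 N, or if a joint passes its speed limit or range.

## Working session

There is one attempt and no reset: what is moved stays moved. The work goes in short steps, Python scripts to look and compute and a shell command to move; the robot and the scene stay as the last step left them, time stands still between calls to the robot, and variables do not carry over. Pictures are saved under pics/ and viewed, about 8 in all and at most 12, crops included, and the job is handed in when it is done.

```bash
mkdir -p pics; ls
cat > h.py <<'E'
import numpy as np, cv2
from plant import get_obs, capture, bot, spot_in
def proj(c,p):
    T=np.linalg.inv(c["cam_to_world"]); q=T[:3,:3]@np.array(p,float)+T[:3,3]
    return c["cx"]+c["fx"]*q[0]/-q[2], c["cy"]-c["fy"]*q[1]/-q[2]
def ray(c,u,v,z):
    M=np.array(c["cam_to_world"]); d=M[:3,:3]@np.array([(u-c["cx"])/c["fx"],-(v-c["cy"])/c["fy"],-1]); o=M[:3,3]
    return o+d*(z-o[2])/d[2]
def save(c,n,crop=None,s=1):
    im=c["img"]
    if crop: im=im[crop[1]:crop[3],crop[0]:crop[2]]
    cv2.imwrite("pics/"+n,cv2.resize(im[:,:,::-1],None,fx=s,fy=s))
def spots(c,cam,things):
    M=np.array(c["cam_to_world"])
    for t in things:
        for r in spot_in(t,cam):
            if r["score"]<.2: continue
            w=M[:3,:3]@np.array(r["xyz"])+M[:3,3]
            u=proj(c,w); print(cam,t,round(r["score"],2),w.round(),np.round(u))
E
python3 - <<'E'
from h import *
for cam in ("scene","side"):
    c=capture(cam); save(c,cam+"0.png"); print(np.array(c["cam_to_world"]).round(2).tolist(),c["fx"],c.keys())
    spots(c,cam,["bottle_1","feeder","changeover_tip","changeover","flag","harmonica","tin_brass"])
o=get_obs();print(o["tool_pos"],o["tcp_rot"],o["contact_force"],o["grip_width"])
E
```

```text
pics
[[-0.84, 0.31, -0.44, -232.95], [-0.54, -0.45, 0.72, 1038.52], [0.02, 0.84, 0.54, 1021.22], [0.0, 0.0, 0.0, 1.0]] 429.09740932274485 dict_keys(['img', 'fx', 'fy', 'cx', 'cy', 'cam_to_world'])
scene bottle_1 0.8 [272. 357.  75.] [296. 314.]
scene bottle_1 0.75 [ 260. -500.   76.] [415. 186.]
scene bottle_1 0.67 [355. 327.  40.] [279. 304.]
scene bottle_1 0.61 [ 392. -420.   60.] [379. 189.]
scene bottle_1 0.44 [ 408. -307.   27.] [363. 206.]
scene feeder 0.61 [ 466. -103.   26.] [324. 226.]
scene flag 0.51 [ 568. -116.  279.] [305. 159.]
scene harmonica 0.53 [593. 305.  32.] [226. 272.]
[[0.4, 0.8, -0.45, -117.45], [-0.92, 0.35, -0.2, -326.47], [-0.0, 0.5, 0.87, 1215.34], [0.0, 0.0, 0.0, 1.0]] 390.6822493474692 dict_keys(['img', 'fx', 'fy', 'cx', 'cy', 'cam_to_world'])
side bottle_1 0.97 [ 392. -435.   99.] [428. 263.]
side bottle_1 0.76 [423. 221.  95.] [243. 182.]
side bottle_1 0.65 [ 410. -330.   96.] [396. 245.]
side bottle_1 0.62 [362. 297.  90.] [215. 189.]
side bottle_1 0.6 [ 254. -511.   98.] [440. 315.]
side feeder 0.79 [ 515. -106.   27.] [342. 204.]
side feeder 0.71 [ 535. -369.   11.] [415. 228.]
side changeover 0.61 [ 565. -124.  286.] [357. 149.]
side changeover 0.38 [597. -28. 221.] [331. 145.]
side flag 0.52 [594. -25. 219.] [330. 145.]
side harmonica 0.81 [567. 329.  27.] [241. 152.]
side tin_brass 0.95 [ 536. -367.    8.] [415. 228.]
[219.24971055 477.04340415 248.77084846] [3.14145826e+00 4.79378441e-05 2.71078537e+00] [-0.74067219 -0.53589876 -0.18057194] 91.80765455808553
```

View pics/scene0.png

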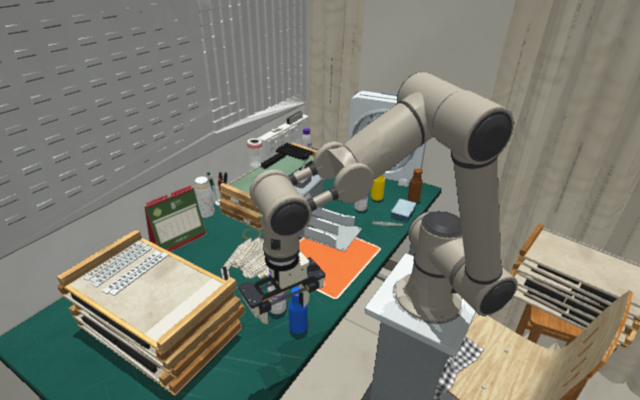

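View pics/side0.png

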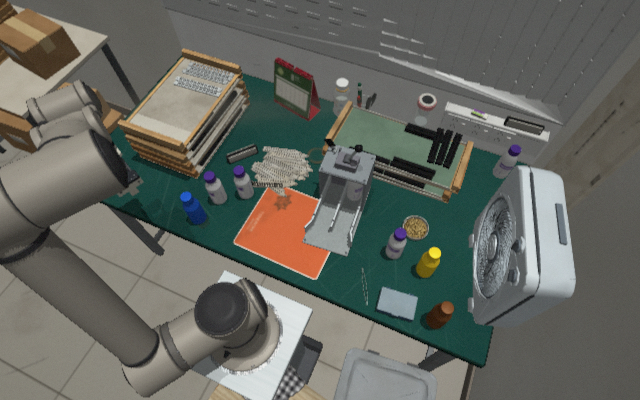

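The side picture shows three purple-capped bottles at (243,182), (215,189) and (396,243). The blue (193,207), yellow (429,262) and brown (440,315) ones are look-alikes. The feeder is around (340,200). A fourth purple cap at (510,160) is far off. I'll zoom in for the feeder's pose.

Run:
```python
from h import *
c=capture("side"); save(c,"side1.png",(290,130,450,260),5)
for n,u,v,z in [("capA",241,171,150),("capB",210,175,150),("capC",400,232,150),("capD",515,150,150),("hoodcorner?",0,0,190)]: print(n,ray(c,u,v,z).round())
```

```text
capA [430. 222. 150.]
capB [376. 307. 150.]
capC [ 429. -326.  150.]
capD [ 876. -586.  150.]
hoodcorner? [ 767. 1595.  190.]
```

View pics/side1.png

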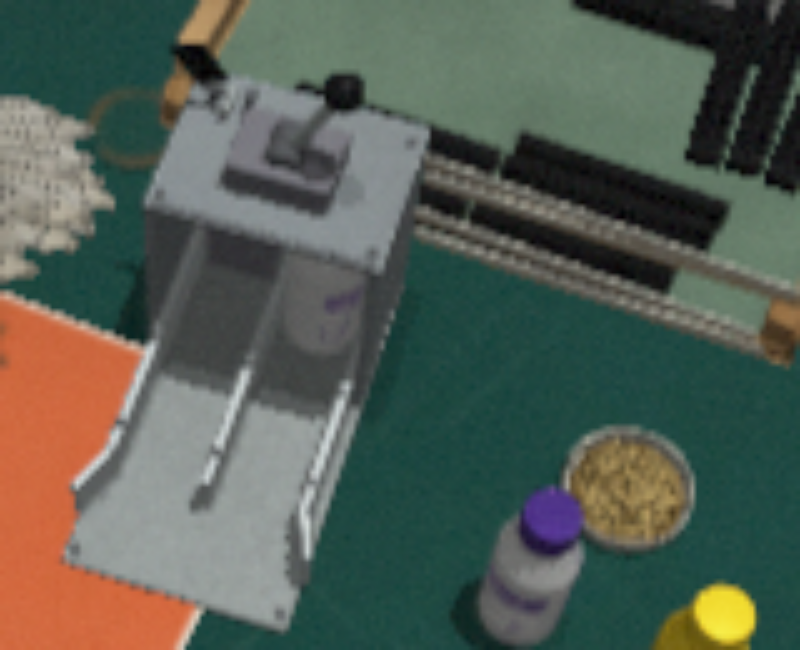

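The crop shows the deck's front corners at (65,562) and (290,628), and the hood roof's corners at (147,205), (380,272) and (430,128). The ball is at (343,90), the flag leans left at (200,62), and cap C is at (553,512). Next I fit the feeder pose.

```bash
python3 - <<'E'
from h import *
from scipy.optimize import least_squares as LS
c=capture("side")
P=np.array([[-70,80,8],[-70,-80,8],[104,79,190],[104,-79,190],[222,-79,190],[0,0,50],[158,-80*np.sin(.5),212+80*np.cos(.5)]],float)
U=np.array([[65,562],[290,628],[147,205],[380,272],[430,128],[213,465],[343,90]])/5+[290,130]
def w(q,P):
    a=q[2];R=np.array([[np.cos(a),-np.sin(a)],[np.sin(a),np.cos(a)]]);o=P.copy();o[:,:2]=P[:,:2]@R.T+q[:2];return o
f=lambda q:(np.array([proj(c,p) for p in w(q,P)])-U).ravel()
s=LS(f,[450,-100,-.1],loss="soft_l1");print(s.x,s.fun.reshape(-1,2).round(1).tolist())
print("pts mouthL,hoodL front, ball,flagpivot",w(s.x,np.array([[0,34,8],[104,34,190],P[6],[104,0,190.],[-70,34,8]])).round(1).tolist())
# caps
save(c,"bots.png",(180,150,260,215),8)
c=capture("scene");save(c,"x.png")
for n,p in [("A",(430,222,150)),("B",(376,307,150)),("C",(429,-326,150))]: print(n,proj(c,p))
E
for i in 1; do :; done
```

```text
[ 4.12979268e+02 -1.11285352e+02  1.01600973e-01] [[-0.4, -0.3], [0.4, 0.2], [-1.2, -0.3], [0.6, -0.8], [-0.0, -1.3], [-0.9, 2.3], [2.1, 0.9]]
pts mouthL,hoodL front, ball,flagpivot [[409.5, -77.5, 8.0], [513.0, -66.9, 190.0], [574.1, -133.4, 282.2], [516.4, -100.7, 190.0], [339.9, -84.6, 8.0]]
A (np.float64(279.50795485301484), np.float64(248.80940852419113))
B (np.float64(276.4721861025938), np.float64(270.8036033496432))
C (np.float64(362.3689510593761), np.float64(176.86419223157048))
```

View pics/bots.png

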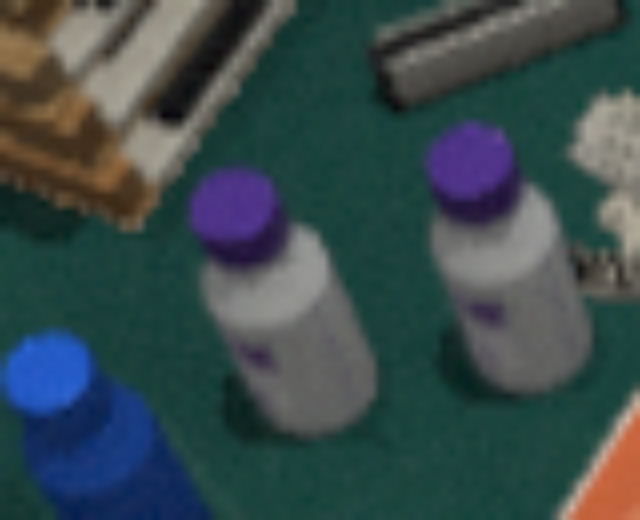

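```bash
python3 - <<'E'
from h import *
c=capture("side")
for n,u,v in [("A",239.1,170.3),("B",209.8,176),("C",400.6,232.4),("blue",185.9,196.5)]: print(n,ray(c,u,v,150).round(1))
a=.1016
for x in (-40,-32,0,10,20,50): print(x,(np.array([413+x*np.cos(a)-34*np.sin(a),-111.3+x*np.sin(a)+34*np.cos(a)])).round(1))
E
python3 -m handwheel '[[[40,-40,0],[0,0,0.177]],[[40,-45,0],[0,0,0.177]],[[45,-50,0],[0,0,0.178]],[[45,-55,0],[0,0,0]],[[40,-55,0],[0,0,0]],[[0,0,-20],[0,0,0]],[[0,0,0],[0,0,0]]]' 0
```

```text
A [430.2 228.9 150. ]
B [372.4 305.4 150. ]
C [ 428.5 -328.4  150. ]
blue [275.6 333.2 150. ]
-40 [369.8 -81.5]
-32 [377.7 -80.7]
0 [409.6 -77.5]
10 [419.5 -76.5]
20 [429.4 -75.4]
50 [459.3 -72.4]
time: 1.88
tool_pos: [408.6, 256.1, 227.8]
tcp_rot: [-3.141, -0.003, -3.082]
contact_force: [-0.2, 1.6, 0.5]
grip_width: 91.7
```

```bash
python3 -m handwheel '[[[20,-26,0],[0,0,0.042]],[[0,0,0],[0,0,0]]]'
python3 - <<'E'
from h import *
c=capture("wrist"); save(c,"w0.png")
spots(c,"wrist",["bottle_1"]); print(get_obs()["tool_pos"], [np.round(proj(c,p)) for p in ((430,229,150),(372,305,150))])
E
```

```text
time: 2.12
tool_pos: [429.6, 231.0, 229.5]
tcp_rot: [3.141, 0.001, -3.038]
contact_force: [0.4, -0.2, -0.7]
grip_width: 91.8
wrist bottle_1 0.82 [423. 238. 128.] [330. 202.]
wrist bottle_1 0.69 [375. 302. 129.] [414. 154.]
wrist bottle_1 0.69 [281. 330. 116.] [469.  34.]
[428.59234937 231.83704044 229.22622478] [array([318., 217.]), array([427., 156.])]
```

View pics/w0.png

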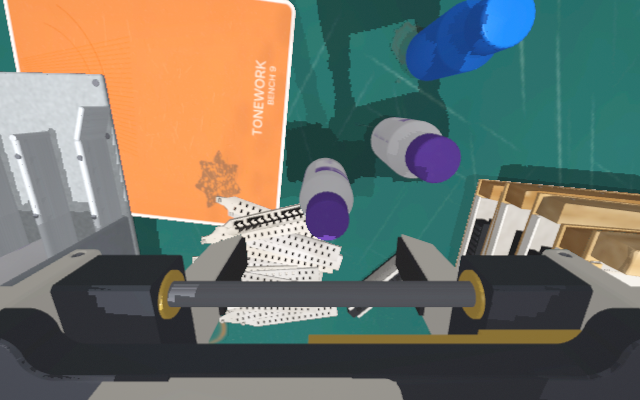

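The wrist view shows cap A at about (327,217) and cap B at about (437,158), while the side camera predicts (318,217) and (427,156). That is about 5 mm further in +y, well inside the jaw margin. I grasp A at y≈234.

```bash
python3 -m handwheel '[[[1,3,-40],[0,0,0]],[[0,0,-40],[0,0,0]],[[0,0,-32],[0,0,0]],[[0,0,0],[0,0,0]]]' 0
python3 -m handwheel '[[[0,0,0],[0,0,0]],[[0,0,0],[0,0,0]],[[0,0,0],[0,0,0]],[[0,0,0],[0,0,0]]]' 1
```

```text
time: 2.72
tool_pos: [428.0, 234.5, 115.3]
tcp_rot: [-3.141, -0.005, -3.037]
contact_force: [-0.4, 0.1, 0.6]
grip_width: 91.9
time: 3.22
tool_pos: [430.2, 234.1, 117.3]
tcp_rot: [3.141, 0.001, -3.038]
contact_force: [0.4, 0.4, 0.6]
grip_width: 56.3
```

```bash
python3 -m handwheel '[[[0,0,0],[0,0,0]],[[0,0,0],[0,0,0]],[[0,0,25],[0,0,0]],[[0,0,20],[0,0,0]],[[-8,-35,0],[0,0,0]],[[-8,-45,0],[0,0,0]],[[-8,-45,0],[0,0,0]],[[-8,-45,0],[0,0,0]],[[-8,-45,0],[0,0,0]],[[-8,-45,0],[0,0,0]],[[-4,-30,0],[0,0,0]],[[0,0,0],[0,0,0]]]'
python3 - <<'E'
from h import *
print(get_obs()["tool_pos"])
c=capture("wrist"); save(c,"w1.png")
a=.1016
for x,y,z in [(-70,80,8),(-70,-80,8),(0,0,50),(104,79,190)]:
  print(np.round(proj(c,(413+x*np.cos(a)-y*np.sin(a),-111.3+x*np.sin(a)+y*np.cos(a),z))))
E
```

```text
time: 4.72
tool_pos: [377.0, -55.6, 161.9]
tcp_rot: [3.137, -0.001, -3.042]
contact_force: [-0.8, 7.6, 6.2]
grip_width: 60.5
[377.03254133 -55.58292487 161.85958701]
[341. 154.]
[182. 154.]
[258. 235.]
[355. 495.]
```

View pics/w1.png

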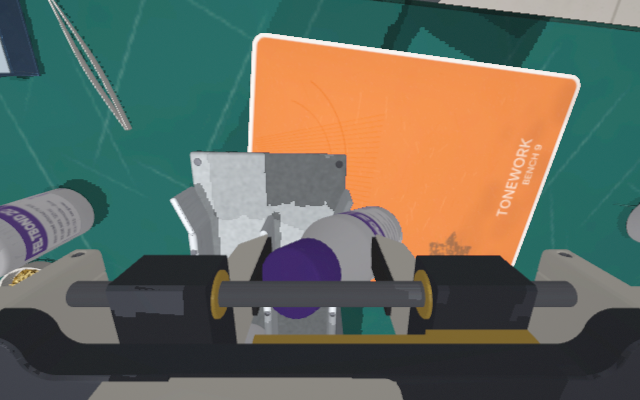

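The picture shows the held bottle tilted in the jaws: cap at (302,275), bottom towards (390,225). Its underside caught the flared rail, because the carry was too low. I lift it clear and let the pads right it.

```bash
python3 -m handwheel '[[[0,12,0],[0,0,0]],[[0,8,10],[0,0,0]],[[0,0,25],[0,0,0]],[[0,0,0],[0,0,0]],[[0,0,0],[0,0,0]]]'
python3 - <<'E'
from h import *
c=capture("wrist"); save(c,"w2.png",(150,130,500,330),2)
E
```

```text
time: 5.4
tool_pos: [377.7, -35.7, 196.3]
tcp_rot: [3.142, -0.001, -3.038]
contact_force: [0.4, -0.4, -1.4]
grip_width: 56.4
```

View pics/w2.png

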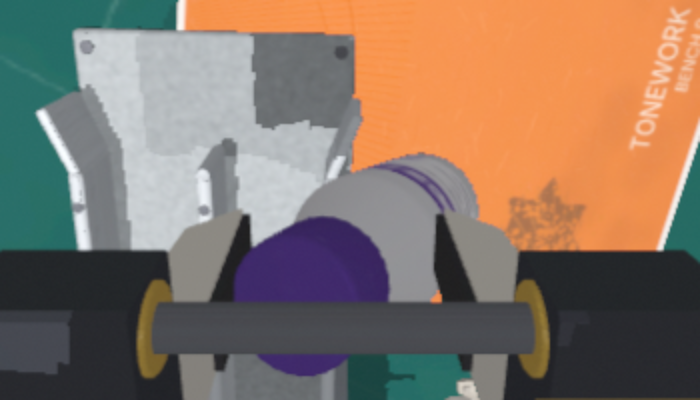

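Run:
```python
from h import *
c=capture("wrist"); o=get_obs()["tool_pos"]; print(o,np.array(c["cam_to_world"]).round(3).tolist())
f=lambda q:((np.array(proj(c,q))-[150,130])*2).round()
zb=o[2]-117
for t in (0,.1,.2,.3,.4):
    # tilt about world x through grasp pt: top to -y
    g=o+[0,0,-3]
    P=lambda dx,dy,h:g+[dx,dy*np.cos(t)-(h-114)*np.sin(t),(h-114)*np.cos(t)+dy*np.sin(t)]
    print(t,"captop",f(P(0,0,150)),"bottom far edge",f(P(-27,0,0)),f(P(0,27,0)),f(P(-19,19,0)))
```

```text
[377.46170599 -35.76988165 196.03939787] [[-0.103, -0.947, -0.306, 293.271], [0.995, -0.098, -0.033, -44.511], [0.001, -0.307, 0.952, 332.165], [0.0, 0.0, 0.0, 1.0]]
0 captop [342. 365.] bottom far edge [348.  89.] [399. 151.] [387. 110.]
0.1 captop [325. 363.] bottom far edge [373.  92.] [424. 156.] [413. 114.]
0.2 captop [309. 360.] bottom far edge [398.  95.] [449. 161.] [438. 118.]
0.3 captop [293. 356.] bottom far edge [423.  99.] [474. 168.] [463. 124.]
0.4 captop [278. 351.] bottom far edge [449. 104.] [499. 175.] [489. 130.]
```

Run:
```python
from h import *
from scipy.optimize import least_squares as LS
from scipy.spatial.transform import Rotation as R
c=capture("wrist"); o=get_obs()["tool_pos"]
f=lambda q:((np.array(proj(c,q))-[150,130])*2)
th=np.linspace(0,2*np.pi,60)
def ext(q):
    tx,ty,s,dx=q; Rm=R.from_rotvec([tx,ty,0]).as_matrix(); g=o+[dx,0,-3]
    C=lambda r,h:np.array([f(g+Rm@[r*np.cos(t),r*np.sin(t),h-114+s]) for t in th])
    b=C(27,0);k=C(18,150);k2=C(18,127)
    K=np.vstack([k,k2])
    return np.array([b[:,0].max(),b[:,1].min(),K[:,0].min(),K[:,1].min(),K[:,0].max(),k[:,1].max()])
obs=np.array([478,153,235,217,388,376])
for x0 in ([.2,.2,0,0],[.2,-.2,0,0]):
    s=LS(lambda q:np.r_[ext(q)-obs,q[3]/1.,q[2]/2],x0);print(s.x,s.fun.round(1))
print(ext([0,0,0,0]).round())
```

```text
[ 0.34978062 -0.24415339 -7.62287511 -0.89900084] [ 1.6  1.8 -1.9 -5.7 14.   6.8 -0.9 -3.8]
[ 0.34978064 -0.24415335 -7.62288846 -0.89899493] [ 1.6  1.8 -1.9 -5.7 14.   6.8 -0.9 -3.8]
[400.  89. 258. 240. 425. 432.]
```

```bash
python3 -m handwheel '[[[0,40,0],[-0.09,0.06,0]],[[0,45,0],[-0.09,0.06,0]],[[0,25,0],[-0.09,0.06,0]],[[0,0,0],[-0.08,0.06,0]],[[0,0,-30],[0,0,0]],[[0,0,-20],[0,0,0]],[[0,0,-10],[0,0,0]],[[0,0,0],[0,0,0]]]'
python3 - <<'E'
from h import *
c=capture("side"); save(c,"s2.png",(230,130,390,260),5)
E
```

```text
time: 6.55
tool_pos: [377.8, 74.0, 136.4]
tcp_rot: [-2.81, -0.271, -3.083]
contact_force: [0.1, 0.7, -1.4]
grip_width: 56.1
```

View pics/s2.png

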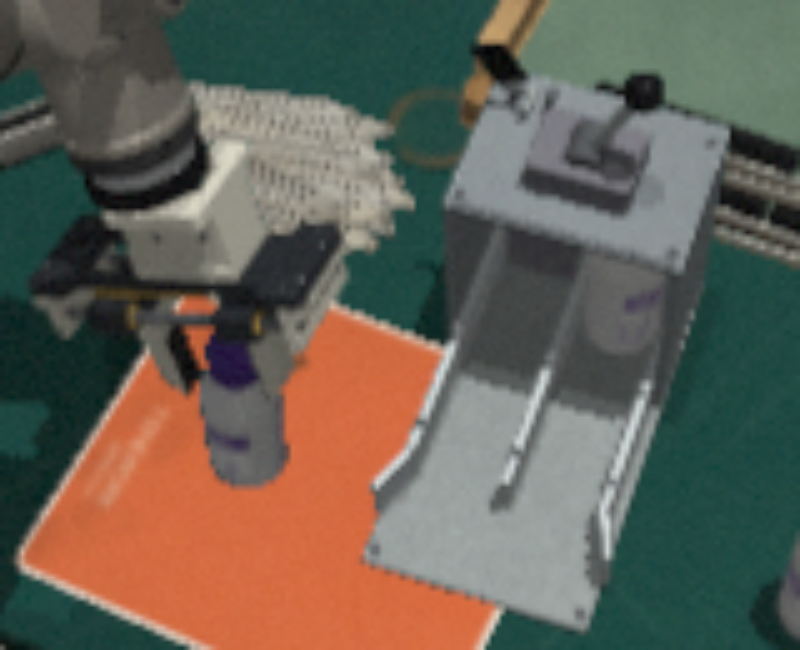

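The bottle now hangs close to upright (cap at (235,355), base at (248,475)). I set it down.

```bash
python3 -m handwheel '[[[0,0,-5],[0,0,0]],[[0,0,-4],[0,0,0]],[[0,0,0],[0,0,0]]]'
python3 -m handwheel '[[[0,0,-3],[0,0,0]],[[0,0,0],[0,0,0]]]'
```

```text
time: 6.98
tool_pos: [378.8, 74.8, 132.4]
tcp_rot: [-2.81, -0.266, -3.083]
contact_force: [-6.2, 10.1, 44.4]
grip_width: 56.4
time: 7.22
tool_pos: [379.3, 74.9, 130.1]
tcp_rot: [-2.81, -0.264, -3.083]
contact_force: [-6.7, 10.4, 51.1]
grip_width: 57.2
```

```bash
python3 -m handwheel '[[[0,0,2],[0,0,0]],[[0,0,0],[0,0,0]],[[0,0,0],[0,0,0]],[[0,0,0],[0,0,0]]]' 0
python3 -m handwheel '[[[0,0,40],[0,0,0]],[[0,0,45],[0.11,-0.09,0]],[[0,0,15],[0.11,-0.09,0]],[[0,0,0],[0.11,-0.09,0]],[[0,0,0],[0,0,0]]]'
python3 - <<'E'
from h import *
from scipy.spatial.transform import Rotation as R
o=get_obs(); print((R.from_euler("xyz",[np.pi,0,3.243])*R.from_euler("xyz",o["tcp_rot"]).inv()).as_rotvec())
c=capture("wrist"); spots(c,"wrist",["bottle_1"]); save(c,"w3.png",(150,60,500,340),2)
c=capture("side"); spots(c,"side",["bottle_1"])
E
```

```text
time: 7.72
tool_pos: [377.8, 73.9, 126.5]
tcp_rot: [-2.81, -0.271, -3.083]
contact_force: [-0.1, 0.1, -0.8]
grip_width: 90.3
time: 8.35
tool_pos: [377.0, 73.0, 227.1]
tcp_rot: [-3.119, 0.027, -3.047]
contact_force: [0.5, -0.8, -0.3]
grip_width: 92.1
[0.01985274 0.02942748 0.00740676]
wrist bottle_1 0.93 [ 418. -301.   31.] [ 17. 180.]
wrist bottle_1 0.91 [370. 299. 105.] [563. 213.]
wrist bottle_1 0.75 [371.  74. 131.] [326. 201.]
wrist bottle_1 0.72 [275. 318.  73.] [595. 109.]
side bottle_1 0.95 [365.  59. 102.] [278. 211.]
side bottle_1 0.94 [ 411. -328.   95.] [396. 245.]
side bottle_1 0.83 [ 392. -437.   98.] [428. 263.]
side bottle_1 0.82 [ 250. -511.   97.] [439. 317.]
side bottle_1 0.64 [266. 321.  92.] [193. 209.]
side bottle_1 0.55 [360. 295.  79.] [216. 191.]
```

View pics/w3.png

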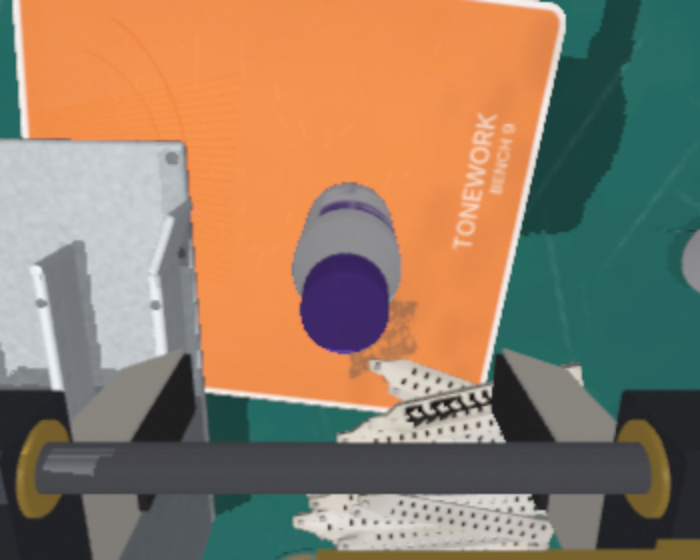

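The bottle stands upright, with its cap at crop (344,310), i.e. pixel (322,215). The deck's front-left corner is at pixel (243.5,131.5).

Run:
```python
from h import *
c=capture("wrist"); print("cap",ray(c,322,215,150).round(1),"deckcorner",ray(c,243.5,131.5,8).round(1),"rail tips L",ray(c,150+155/2,60+272/2,50).round(1),"C",ray(c,150+38/2,60+266/2,50).round(1))
a=.1016
for x,y in [(-70,80),(0,68),(0,0)]: print(413+x*np.cos(a)-y*np.sin(a),-111.3+x*np.sin(a)+y*np.cos(a))
```

```text
cap [377.   73.2 150. ] deckcorner [337.2 -28.8   8. ] rail tips L [406.4 -35.1  50. ] C [ 409.8 -102.6   50. ]
335.24695533316446 -38.812317977210256
406.1030799505216 -43.65066523733509
413.0 -111.3
```

```bash
cat >> h.py <<'E'
from scipy.optimize import least_squares as LS
def capfit(c,guess,win=25):
    hsv=cv2.cvtColor(c["img"],cv2.COLOR_RGB2HSV); m=cv2.inRange(hsv,(125,90,40),(150,255,255))
    th=np.linspace(0,2*np.pi,24)
    def model(q):
        p=np.array([proj(c,(q[0]+18*np.cos(t),q[1]+18*np.sin(t),h)) for h in (127,150) for t in th],np.float32)
        M=cv2.moments(cv2.convexHull(p)); return np.array([M["m10"],M["m01"]])/M["m00"]
    u=model(guess); n,l,s,ce=cv2.connectedComponentsWithStats(m)
    k=min([i for i in range(1,n) if s[i,4]>15],key=lambda i:np.hypot(*(ce[i]-u)))
    r=LS(lambda q:model(q)-ce[k],guess); print(ce[k].round(1),s[k,4],"->",r.x.round(1)); return r.x
E
python3 - <<'E'
from h import *
c=capture("wrist");capfit(c,(377,73))
c=capture("side")
for g in ((377,73),(374,306),(428,-328)): capfit(c,g)
E
python3 -m handwheel '[[[0,0,-40],[0.02,0.03,0.007]],[[0,0,-40],[0,0,0]],[[0,0,-30],[0,0,0]],[[0,0,0],[0,0,0]]]' 0
python3 -m handwheel '[[[0,0,0],[0,0,0]],[[0,0,0],[0,0,0]],[[0,0,0],[0,0,0]],[[0,0,0],[0,0,0]],[[0,0,0],[0,0,0]],[[0,0,0],[0,0,0]]]' 1
```

```text
[320.5 210.5] 1764 -> [377.  73.]
[274.8 201.6] 106 -> [377.2  72.7]
[211.1 179.8] 37 -> [373.  303.9]
[399.7 233.8] 130 -> [ 428.6 -327.3]
time: 9.2
tool_pos: [376.6, 74.3, 115.1]
tcp_rot: [3.141, -0.006, -3.037]
contact_force: [0.1, -0.0, -0.1]
grip_width: 91.7
time: 9.95
tool_pos: [378.2, 74.0, 117.1]
tcp_rot: [3.141, 0.0, -3.038]
contact_force: [0.1, -0.3, 4.1]
grip_width: 53.6
```

Run:
```python
from h import *
c=capture("wrist")
d=dict(c); M=np.array([[-0.103,-0.947,-0.306,293.271],[0.995,-0.098,-0.033,-44.511],[0.001,-0.307,0.952,332.165],[0,0,0,1]]); d["cam_to_world"]=M
print(c["fx"],c["cx"],c["cy"])
for n,u,v,z in [("deckL",355,33,8),("deckR",75,30,8),("railLflare tip",357,102,50),("railC top",204,172,50),("screw R",86,47,8),("screwL",341,52,8)]: print(n,ray(d,u/2+150,v/2+130,z).round(1))
s=capture("side")
for n,u,v,z in [("deckL",368,555,8),("deckR",585,630,8),("railC top",512,462,50),("flareL",378,490,50),("roofFL",445,198,190),("roofFR",683,268,190)]: print("side",n,ray(s,u/5+230,v/5+130,z).round(1))
```

```text
286.84740392866803 321.1323067967345 199.66995223335113
deckL [334.5 -32.6   8. ]
deckR [ 348.9 -188.5    8. ]
railLflare tip [363.4 -29.4  50. ]
railC top [ 409.4 -105.3   50. ]
screw R [ 357.8 -182.7    8. ]
screwL [345.9 -39.4   8. ]
side deckL [340.3 -40.1   8. ]
side deckR [ 349.  -194.1    8. ]
side railC top [ 423.8 -109.1   50. ]
side flareL [369.3 -36.2  50. ]
side roofFL [513.3 -22.8 190. ]
side roofFR [ 524.6 -179.4  190. ]
```

```bash
python3 -m handwheel '[[[0,0,35],[0,0,0]],[[0,0,40],[0,0,0]],[[-2,-35,0],[0,0,0]],[[-2,-40,0],[0,0,0]],[[-3,-42,0],[0,0,0]],[[-2,-35,0],[0,0,0]],[[0,0,-25],[0,0,0]],[[0,0,-25],[0,0,0]],[[0,0,-13],[0,0,0]],[[0,0,0],[0,0,0]],[[0,0,0],[0,0,0]]]'
python3 - <<'E'
from h import *
c=capture("side"); save(c,"s4.png",(290,150,400,260),5)
capfit(c,(369,-78))
c=capture("wrist"); save(c,"w4.png")
E
```

```text
time: 11.42
tool_pos: [369.1, -78.0, 129.0]
tcp_rot: [3.141, -0.0, -3.038]
contact_force: [0.1, -0.1, -0.7]
grip_width: 53.3
[316.2 219.3] 27 -> [370.4 -77.6]
```

View pics/s4.png

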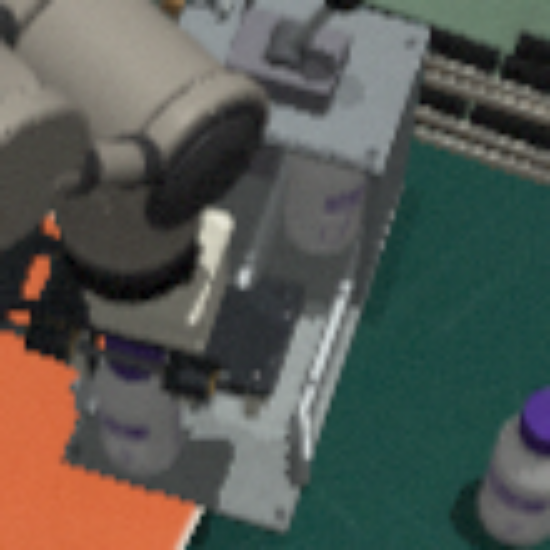

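Run:
```python
from h import *
c=capture("side")
px=lambda u,v:(u/5+290,v/5+150)
L=ray(c,*px(65,462),8)[:2];Rr=ray(c,*px(290,528),8)[:2]
print(L,Rr,np.linalg.norm(L-Rr)); e=(L-Rr)/np.linalg.norm(L-Rr); mid=(L+Rr)/2
print("yaw",np.arctan2(-e[0],e[1]))
for t in ((369.1,-78),): print("feeder y of bottle",(np.array(t)-mid)@e,"x",-70+(np.array(t)-mid)@[e[1],-e[0]])
for z in (4,12): 
  f=[proj(c,(369.1+27*np.cos(a),-78+27*np.sin(a),z)) for a in np.linspace(0,6.28,60)]; f=(np.array(f)-[290,150])*5; print(z,f.min(0),f.max(0))
```

```text
[334.85132754 -40.47246085] [ 351.62395684 -196.55625805] 156.98239659945602
yaw 0.10704834713516502
feeder y of bottle 37.51920884667704 x -39.95696685487219
4 [ 97.20863748 406.00926326] [176.95794942 479.04223265]
12 [ 96.74170847 400.97084815] [176.9123797  474.29006327]
```

```bash
python3 -m handwheel '[[[0,0,-3],[0,0,0]],[[10,1,0],[0,0,0]],[[0,0,0],[0,0,0]]]'
python3 -m handwheel '[[[10,1,0],[0,0,0]],[[0,0,0],[0,0,0]]]'
python3 -m handwheel '[[[8,1,0],[0,0,0]],[[0,0,0],[0,0,0]]]'
python3 -m handwheel '[[[6,0.6,0],[0,0,0]],[[0,0,0],[0,0,0]]]'
python3 -m handwheel '[[[6,0.6,0],[0,0,0]],[[0,0,0],[0,0,0]]]'
```

```text
time: 11.95
tool_pos: [380.0, -77.1, 125.9]
tcp_rot: [3.141, 0.0, -3.037]
contact_force: [1.2, 0.7, -1.1]
grip_width: 54.0
time: 12.2
tool_pos: [389.8, -76.0, 125.8]
tcp_rot: [3.141, 0.0, -3.037]
contact_force: [-0.4, -0.1, -2.8]
grip_width: 53.5
time: 12.45
tool_pos: [397.6, -75.0, 125.8]
tcp_rot: [3.141, -0.0, -3.037]
contact_force: [-0.6, 0.5, -1.5]
grip_width: 53.8
time: 12.7
tool_pos: [403.4, -74.4, 125.8]
tcp_rot: [3.141, -0.0, -3.037]
contact_force: [0.1, 0.4, -1.9]
grip_width: 53.7
time: 12.95
tool_pos: [409.4, -73.8, 125.8]
tcp_rot: [3.141, -0.0, -3.038]
contact_force: [0.1, -0.9, -0.6]
grip_width: 53.4
```

```bash
python3 -m handwheel '[[[7,0.7,0],[0,0,0]],[[7,0.7,0],[0,0,0]],[[0,0,0],[0,0,0]]]'
python3 -m handwheel '[[[6,0.7,0],[0,0,0]],[[0,2.5,0],[0,0,0]],[[0,0,0],[0,0,0]]]'
python3 -m handwheel '[[[0,-5,0],[0,0,0]],[[0,0,0],[0,0,0]]]'
```

```text
time: 13.32
tool_pos: [423.6, -72.4, 125.8]
tcp_rot: [3.141, -0.0, -3.037]
contact_force: [0.4, -1.7, -1.8]
grip_width: 53.3
time: 13.7
tool_pos: [428.8, -68.9, 125.7]
tcp_rot: [3.141, -0.001, -3.037]
contact_force: [-0.0, 0.1, -1.9]
grip_width: 53.5
time: 13.95
tool_pos: [428.6, -73.8, 125.7]
tcp_rot: [3.14, -0.001, -3.038]
contact_force: [-0.8, 2.9, -1.2]
grip_width: 53.6
```

```bash
python3 -m handwheel '[[[0,2.8,0],[0,0,0]],[[10,1,0],[0,0,0]],[[10,1,0],[0,0,0]],[[8,0.8,-1],[0,0,0]],[[0,0,0],[0,0,0]]]'
python3 -m handwheel '[[[0,0,0],[0,0,0]],[[0,0,0],[0,0,0]],[[0,0,0],[0,0,0]],[[0,0,30],[0,0,0]],[[0,0,45],[0,0,0]],[[0,0,45],[0,0,0]],[[-20,50,0],[0,0,0]],[[-20,60,0],[0,0,0]],[[-20,60,0],[0,0,0]],[[-20,60,0],[0,0,0]],[[0,60,0],[0,0,0]],[[0,50,0],[0,0,0]]]' 0
python3 - <<'E'
from h import *
capfit(capture("side"),(458,-68))
c=capture("wrist"); spots(c,"wrist",["bottle_1"]); capfit(c,(373,305))
E
```

```text
time: 14.58
tool_pos: [457.6, -68.5, 124.6]
tcp_rot: [3.141, -0.001, -3.037]
contact_force: [-0.1, 0.5, -2.5]
grip_width: 53.4
time: 16.08
tool_pos: [377.1, 271.5, 245.2]
tcp_rot: [3.141, 0.001, -3.037]
contact_force: [0.8, -0.3, 0.3]
grip_width: 91.7
[325.6 195.8] 123 -> [461.2 -68. ]
wrist bottle_1 0.97 [366. 308. 116.] [354. 191.]
wrist bottle_1 0.87 [449. -41.  81.] [ 33. 221.]
wrist bottle_1 0.62 [277. 331. 141.] [403.  95.]
[363.  207.6] 1484 -> [373.9 313.6]
```

```bash
python3 -m handwheel '[[[-4,37,-15],[0,0,0]],[[0,0,0],[0,0,0]],[[0,0,0],[0,0,0]]]'
python3 - <<'E'
from h import *
c=capture("wrist"); capfit(c,(373,305)); print(get_obs()["tool_pos"])
E
```

```text
time: 16.6
tool_pos: [373.8, 305.2, 229.9]
tcp_rot: [-3.142, -0.001, -3.038]
contact_force: [0.3, -0.9, -0.4]
grip_width: 92.1
[331.3 214. ] 1652 -> [373.7 313.9]
[374.00550655 305.18244432 230.08631839]
```

```bash
python3 -m handwheel '[[[0,7,-35],[0,0,0]],[[0,0,-40],[0,0,0]],[[0,0,-37],[0,0,0]],[[0,0,0],[0,0,0]]]' 0
python3 -m handwheel '[[[0,0,0],[0,0,0]],[[0,0,0],[0,0,0]],[[0,0,0],[0,0,0]],[[0,0,0],[0,0,0]],[[0,0,0],[0,0,0]],[[0,0,0],[0,0,0]]]' 1
```

```text
time: 17.15
tool_pos: [372.7, 311.6, 116.3]
tcp_rot: [-3.14, -0.005, -3.039]
contact_force: [1.0, 1.2, 0.4]
grip_width: 92.0
time: 17.9
tool_pos: [373.9, 313.5, 118.2]
tcp_rot: [3.141, 0.0, -3.038]
contact_force: [-0.8, 0.1, 4.4]
grip_width: 53.9
```

```bash
python3 -m handwheel '[[[0,0,32],[0,0,0]],[[0,0,40],[0,0,0]],[[0,-35,0],[0,0,0]],[[0,-50,0],[0,0,0]],[[0,-50,0],[0,0,0]],[[0,-50,0],[0,0,0]],[[0,-50,0],[0,0,0]],[[0,-50,0],[0,0,0]],[[0,-50,0],[0,0,0]],[[-2,-35,0],[0,0,0]],[[0,-20,0],[0,0,0]],[[0,0,0],[0,0,0]]]'
python3 -m handwheel '[[[0,0,0],[0,0,0]]]'
```

```text
time: 19.4
tool_pos: [371.4, -77.5, 189.4]
tcp_rot: [3.141, -0.001, -3.04]
contact_force: [-0.0, -0.0, -0.7]
grip_width: 53.4
time: 19.52
tool_pos: [371.3, -76.0, 189.5]
tcp_rot: [3.14, -0.001, -3.038]
contact_force: [-0.2, -0.5, -2.4]
grip_width: 53.6
```

```bash
python3 -m handwheel '[[[0,-1,-30],[0,0,0]],[[0,0,-25],[0,0,0]],[[0,0,-7],[0,0,0]],[[0,0,0],[0,0,0]],[[10,1,0],[0,0,0]],[[10,1,0],[0,0,0]],[[10,1,0],[0,0,0]],[[0,0,0],[0,0,0]]]'
python3 -m handwheel '[[[8,0.8,0],[0,0,0]],[[8,0.8,0],[0,0,0]],[[0,0,0],[0,0,0]]]'
python3 -m handwheel '[[[8,0.8,0],[0,0,0]],[[8,0.8,0],[0,0,0]]]'
python3 -m handwheel '[[[8,0.8,0],[0,0,0]],[[8,0.8,0],[0,0,0]]]'
```

```text
time: 20.52
tool_pos: [402.6, -74.7, 127.9]
tcp_rot: [3.141, 0.0, -3.037]
contact_force: [0.1, 0.5, -1.5]
grip_width: 53.6
time: 20.9
tool_pos: [418.4, -73.1, 127.8]
tcp_rot: [3.141, -0.0, -3.037]
contact_force: [-0.0, -0.2, -1.0]
grip_width: 53.7
time: 21.15
tool_pos: [434.1, -71.5, 127.8]
tcp_rot: [3.141, -0.001, -3.038]
contact_force: [-0.0, 0.2, -1.6]
grip_width: 53.5
time: 21.4
tool_pos: [450.2, -69.8, 127.7]
tcp_rot: [3.141, -0.001, -3.038]
contact_force: [-1.8, -0.7, -0.9]
grip_width: 53.8
```

```bash
python3 -m handwheel '[[[7,0.7,0],[0,0,0]],[[0,0,-1.6],[0,0,0]],[[0,0,0],[0,0,0]]]'
python3 -m handwheel '[[[0,0,0],[0,0,0]],[[0,0,0],[0,0,0]],[[0,0,0],[0,0,0]],[[0,0,30],[0,0,0]],[[0,0,45],[0,0,0]],[[0,0,40],[0,0,0]],[[-10,-50,0],[0,0,0]],[[-10,-55,0],[0,0,0]],[[-8,-55,-10],[0,0,0]],[[0,-55,0],[0,0,0]],[[0,-43,0],[0,0,0]],[[0,0,0],[0,0,0]]]' 0
python3 -m handwheel '[[[0,0,0],[0,0,0]]]'
python3 - <<'E'
from h import *
c=capture("side");capfit(c,(461,-68));spots(c,"side",["bottle_1"])
c=capture("wrist"); capfit(c,(429,-327)); print(get_obs()["tool_pos"])
E
```

```text
time: 21.78
tool_pos: [456.9, -69.2, 126.2]
tcp_rot: [3.141, -0.0, -3.038]
contact_force: [0.9, 0.3, -1.1]
grip_width: 53.4
time: 23.28
tool_pos: [428.1, -329.8, 230.6]
tcp_rot: [3.141, -0.001, -3.041]
contact_force: [0.2, 0.2, 0.0]
grip_width: 92.0
time: 23.4
tool_pos: [428.4, -326.5, 230.9]
tcp_rot: [3.14, -0.001, -3.038]
contact_force: [-0.2, 0.0, -0.1]
grip_width: 91.6
[325.4 195.7] 109 -> [461. -68.]
side bottle_1 0.94 [263. 326.  98.] [191. 208.]
side bottle_1 0.88 [ 410. -327.   98.] [396. 244.]
side bottle_1 0.85 [443. -78. 105.] [326. 207.]
side bottle_1 0.83 [ 253. -509.   98.] [439. 315.]
side bottle_1 0.62 [ 389. -436.   97.] [428. 264.]
side bottle_1 0.51 [499. -90.  82.] [336. 198.]
[319.9 210.4] 1641 -> [ 426.9 -326.9]
[ 428.84657677 -325.9497404   231.33072109]
```

```bash
python3 -m handwheel '[[[-1,-1,-35],[0,0,0]],[[0,0,-40],[0,0,0]],[[0,0,-38],[0,0,0]],[[0,0,0],[0,0,0]]]' 0
python3 -m handwheel '[[[0,0,0],[0,0,0]],[[0,0,0],[0,0,0]],[[0,0,0],[0,0,0]],[[0,0,0],[0,0,0]],[[0,0,0],[0,0,0]],[[0,0,0],[0,0,0]]]' 1
python3 -m handwheel '[[[0,0,32],[0,0,0]],[[0,0,40],[0,0,0]],[[-6,30,0],[0,0,0]],[[-10,45,0],[0,0,0]],[[-10,50,0],[0,0,0]],[[-10,50,0],[0,0,0]],[[-10,45,0],[0,0,0]],[[-8,28,0],[0,0,0]],[[0,0,0],[0,0,0]],[[0,0,0],[0,0,0]]]'
```

```text
time: 24.05
tool_pos: [426.7, -326.1, 116.2]
tcp_rot: [3.136, -0.004, -3.036]
contact_force: [-0.1, -0.1, -0.1]
grip_width: 91.7
time: 24.8
tool_pos: [427.8, -328.2, 118.6]
tcp_rot: [3.141, -0.0, -3.038]
contact_force: [-0.5, 1.6, 4.9]
grip_width: 53.6
time: 26.05
tool_pos: [374.0, -80.7, 190.2]
tcp_rot: [3.142, -0.0, -3.037]
contact_force: [0.4, -0.3, -2.2]
grip_width: 53.5
```

```bash
python3 -m handwheel '[[[0,3.6,-30],[0,0,0]],[[0,0,-25],[0,0,0]],[[0,0,-8],[0,0,0]],[[0,0,0],[0,0,0]],[[10,1,0],[0,0,0]],[[10,1,0],[0,0,0]],[[8,0.8,0],[0,0,0]],[[0,0,0],[0,0,0]]]'
python3 -m handwheel '[[[8,0.8,0],[0,0,0]],[[6,0.6,0],[0,0,0]],[[0,0,0],[0,0,0]]]'
python3 -m handwheel '[[[7,0.7,0],[0,0,0]],[[6,0.6,0],[0,0,0]]]'
```

```text
time: 27.05
tool_pos: [402.4, -73.7, 127.2]
tcp_rot: [3.141, -0.0, -3.037]
contact_force: [-0.3, -0.9, -1.5]
grip_width: 53.6
time: 27.42
tool_pos: [416.1, -72.3, 127.1]
tcp_rot: [3.141, -0.0, -3.037]
contact_force: [-0.0, 0.2, -2.3]
grip_width: 53.5
time: 27.68
tool_pos: [429.0, -71.0, 127.1]
tcp_rot: [3.141, -0.001, -3.038]
contact_force: [-0.9, -0.9, -1.7]
grip_width: 53.7
```

```bash
python3 -m handwheel '[[[0,0,-0.6],[0,0,0]],[[0,0,0],[0,0,0]],[[0,0,0],[0,0,0]],[[0,0,30],[0,0,0]],[[0,0,45],[0,0,0]],[[0,0,30],[0,0,0]],[[-25,-3,0],[0,0,0]],[[-25,-3,0],[0,0,0]],[[-24,-2,0],[0,0,0]]]' 0
python3 -m handwheel '[[[0,0,-10],[0.0175,-0.169,0]],[[0,0,-20],[0.0175,-0.169,0]],[[0,0,-20],[0.0175,-0.169,0]],[[0,0,-20],[0.0175,-0.169,0]],[[0,0,0],[0,0,0]]]' 1
python3 - <<'E'
from h import *
o=get_obs();print(o["joint_positions"]);c=capture("side");capfit(c,(429,-71))
E
```

```text
time: 28.8
tool_pos: [353.8, -79.1, 231.7]
tcp_rot: [3.141, -0.0, -3.038]
contact_force: [-0.1, -1.0, 0.4]
grip_width: 91.7
time: 29.42
tool_pos: [361.9, -64.5, 187.7]
tcp_rot: [3.122, 0.567, -3.043]
contact_force: [-0.0, -0.7, 0.2]
grip_width: 46.4
[-0.75036127 -0.08160901  2.39138695  0.81228902  0.61061989 -3.05433646]
[322.5 201.6] 93 -> [437.7 -68.1]
```

```bash
python3 -m handwheel '[[[0,0,0],[-0.0175,0.169,0]],[[-5,-12,0],[0,0,0]],[[0,0,0],[0,0,0]],[[0,0,0],[0,0,0]]]'
python3 - <<'E'
from h import *
from scipy.spatial.transform import Rotation as R
o=get_obs();print(o["joint_positions"]); print((R.from_euler("xyz",[np.pi,0,3.243])*R.from_euler("xyz",o["tcp_rot"]).inv()).as_rotvec())
E
```

```text
time: 29.98
tool_pos: [358.1, -74.0, 187.5]
tcp_rot: [3.111, 0.465, -3.037]
contact_force: [-0.0, -0.3, -0.3]
grip_width: 2.8
[-0.71748939 -0.05875415  2.31431554  0.59688727  0.67003294 -2.83434653]
[-0.07782392  0.45896682 -0.01057728]
```

```bash
python3 -m handwheel '[[[0,-5,-40],[0,0,0]],[[0,0,-40],[0,0,0]],[[0,0,-30],[0,0,0]],[[0,0,0],[0,0,0]]]'
python3 -m handwheel '[[[0,0,-15],[0,0,0]],[[0,0,-10],[0,0,0]],[[0,0,0],[0,0,0]]]'
python3 - <<'E'
from h import *
from scipy.spatial.transform import Rotation as R
o=get_obs();print(o["joint_positions"]); print((R.from_euler("xyz",[np.pi,0,3.243])*R.from_euler("xyz",o["tcp_rot"]).inv()).as_rotvec())
E
```

```text
time: 30.48
tool_pos: [369.9, -70.0, 105.2]
tcp_rot: [3.112, 0.422, -3.045]
contact_force: [0.3, -0.4, -0.4]
grip_width: 0.3
time: 30.85
tool_pos: [375.4, -67.9, 93.4]
tcp_rot: [3.115, 0.406, -3.049]
contact_force: [-0.0, -0.3, -0.5]
grip_width: 0.4
[-0.60522657  0.22264323  2.39099756  0.90448451  0.35696763 -3.10428837]
[-0.06594514  0.40193784  0.00319732]
```

```bash
cat > kin.py <<'E'
from h import *
from scipy.spatial.transform import Rotation as R
def fk(q,p):
    h,d,L2,a3,L3,T,s=p
    Ry=lambda a:R.from_euler("y",a).as_matrix(); Rz=lambda a:R.from_euler("z",a).as_matrix()
    M=Rz(q[0]); x=np.array([0,0,h])+M@[0,d,0]
    M=M@Ry(q[1]); x=x+M@[0,0,L2]
    M=M@Ry(q[2]); x=x+M@[a3,0,L3]
    M=M@Rz(s*q[3])@Ry(q[4]); M=M@Rz(q[5]); x=x+M@[0,0,T]
    return x,M
E
python3 - <<'E'
from kin import *
o=get_obs()
D=[([0.994,0.342,1.524,0,1.275,-0.146],[219.2,477.06,248.7],[3.1415,0,2.711]),
([-0.71748939,-0.05875415,2.31431554,0.59688727,0.67003294,-2.83434653],[358.1,-74,187.5],[3.111,.465,-3.037]),
(o["joint_positions"],o["tool_pos"],o["tcp_rot"])]
f=lambda p,s:np.concatenate([fk(q,list(p)+[s])[0]-x for q,x,_ in D]+[.01*(p-[300,0,400,0,400,200])])
for s in (1,-1):
    r=LS(lambda p:f(p,s),[300,0,400,0,400,200]);print(s,r.x.round(1),r.fun.round(1))
    for q,x,e in D:
        M=fk(q,list(r.x)+[s])[1]; print(M[:,2].round(3),R.from_euler("xyz",e).as_matrix()[:,2].round(3),(M.T@R.from_euler("xyz",e).as_matrix())[0].round(2))
E
```

```text
1 [223.1  76.4 505.8  46.4 379.5 296. ] [ 0.  -0.   0.1  0.   0.  -0.  -0.   0.  -0.  -0.8  0.8  1.1  0.5 -0.2
  1. ]
[ 0.  0. -1.] [ 0.  0. -1.] [ 0. -1.  0.]
[ 0.442  0.077 -0.894] [ 0.443  0.077 -0.893] [-0. -1.  0.]
[ 0.391  0.064 -0.918] [ 0.391  0.064 -0.918] [-0. -1. -0.]
-1 [-252.5  117.   462.8 -119.6  342.8 -100.8] [-34.8  20.9  50.2 -42.9   0.9 -12.2  -5.7 -11.9 -37.9  -5.5   1.2   0.6
  -1.2  -0.6  -3. ]
[ 0.  0. -1.] [ 0.  0. -1.] [ 0. -1.  0.]
[-0.017 -0.449 -0.894] [ 0.443  0.077 -0.893] [-0.8  -0.59  0.12]
[ 0.078 -0.388 -0.918] [ 0.391  0.064 -0.918] [-0.92  0.09  0.39]
```

```bash
cat > s.py <<'E'
from kin import *
p=[223.1,76.4,505.8,46.4,379.5,296.0,1]
lo=np.array([-2.53,-.77,.04,-1,.28,-3.11]);hi=np.array([2.53,2.02,2.7,4.14,2.66,3.11])
a=.103
def target(t,az,flip):
    # tool z tilted t toward azimuth a+az; tool y along feeder y rotated minimal
    base=R.from_euler("xyz",[np.pi,0,np.pi+a+flip])
    ax=np.array([-np.sin(a+az),np.cos(a+az),0])
    return (R.from_rotvec(-t*ax)*base).as_matrix()
def ik(x,Rm,seeds):
    best=[]
    for q0 in seeds:
        def f(q):
            X,M=fk(q,p); E=(M@R.from_euler("z",np.pi/2).as_matrix())
            return np.r_[(X-x)/100,(E-Rm).ravel()]
        r=LS(f,np.clip(q0,lo+.01,hi-.01),bounds=(lo+.03,hi-.03),max_nfev=60)
        if r.cost<1e-5: best.append(r.x)
    return best
if __name__=="__main__":
    rng=np.random.default_rng(0)
    seeds=[[-.6,.2,2.4,.9,.4,-3],[-.4,.2,2.3,.2,.6,-2],[-.4,.2,2.3,.2,.6,1.2],[-.2,0,2.4,3.1,.5,0],[-.2,0,2.4,3.1,.5,1.5],[-.2,0,2.4,3.1,.5,-1.5],[-.2,0,2.4,2,.5,0]]
    for t in (.25,.35,.45,.6,.8,1.0,1.2):
        for flip in (0,np.pi):
            for cx in (385,455):
                Rm=target(t,0,flip); z=Rm[:,2]; fw=np.array([np.cos(a),np.sin(a),0])
                c=np.array([cx,-68.9+a*(cx-457.),36]); nx=np.cross([-np.sin(a),np.cos(a),0],z); nx*=np.sign(nx@fw)
                x=c-22*z-9.5*nx
                s=ik(x,Rm,seeds); u=[]
                for q in s:
                    if not any(np.abs(q-k).max()<.1 for k in u): u.append(q)
                print(t,round(flip),cx,x.round(),[k.round(2).tolist() for k in u])
E
python3 s.py
```

```text
0.25 0 385 [370. -78.  55.] [[-0.53, 0.34, 2.33, 0.5, 0.31, -2.67]]
0.25 0 455 [440. -71.  55.] [[-0.41, 0.41, 2.16, 0.34, 0.37, -2.4]]
0.25 3 385 [370. -78.  55.] [[-0.53, 0.34, 2.33, 0.5, 0.31, 0.47]]
0.25 3 455 [440. -71.  55.] [[-0.41, 0.41, 2.16, 0.34, 0.37, 0.74]]
0.35 0 385 [369. -78.  53.] []
0.35 0 455 [439. -71.  53.] []
0.35 3 385 [369. -78.  53.] []
0.35 3 455 [439. -71.  53.] []
0.45 0 385 [367. -78.  52.] [[-0.67, 0.37, 2.49, 1.72, 0.31, 2.27]]
0.45 0 455 [437. -71.  52.] []
0.45 3 385 [367. -78.  52.] [[-0.67, 0.37, 2.49, 1.72, 0.31, -0.87]]
0.45 3 455 [437. -71.  52.] []
0.6 0 385 [365. -78.  49.] [[-0.8, 0.47, 2.61, 2.15, 0.56, 1.67]]
0.6 0 455 [435. -71.  49.] [[-0.59, 0.47, 2.44, 2.15, 0.45, 1.92]]
0.6 3 385 [365. -78.  49.] [[-0.8, 0.47, 2.61, 2.15, 0.56, -1.47]]
0.6 3 455 [435. -71.  49.] [[-0.59, 0.47, 2.44, 2.15, 0.45, -1.22]]
0.8 0 385 [363. -79.  45.] []
0.8 0 455 [433. -71.  45.] [[-0.72, 0.65, 2.58, 2.37, 0.86, 1.49]]
0.8 3 385 [363. -79.  45.] []
0.8 3 455 [433. -71.  45.] [[-0.72, 0.65, 2.58, 2.37, 0.86, -1.66]]
1.0 0 385 [361. -79.  40.] []
1.0 0 455 [431. -72.  40.] []
1.0 3 385 [361. -79.  40.] []
1.0 3 455 [431. -72.  40.] []
1.2 0 385 [361. -79.  35.] []
1.2 0 455 [431. -72.  35.] []
1.2 3 385 [361. -79.  35.] []
1.2 3 455 [431. -72.  35.] []
```

```bash
cat > s2.py <<'E'
from s import *
q=np.array([-0.717,-0.059,2.314,0.597,0.670,0.307])
for t,z,x,dy in [(.46,188,358,0),(.55,188,358,0),(.65,188,358,0),(.65,160,358,0),(.65,130,358,0),(.65,100,358,0),(.6,75,360,0),(.6,49,362,0),(.6,49,380,0),(.6,49,400,0),(.6,49,420,0),(.6,49,435,0)]:
    Rm=target(t,0,np.pi); y=-68.9+a*(x-457)
    s=ik(np.array([x,y,z]),Rm,[q]); print(t,z,x,[k.round(2).tolist() for k in s]); q=s[0] if s else q
E
python3 s2.py
```

```text
0.46 188 358 [[-0.7, -0.06, 2.32, 0.57, 0.64, 0.35]]
0.55 188 358 [[-0.78, -0.08, 2.38, 0.77, 0.62, 0.1]]
0.65 188 358 [[-0.88, -0.08, 2.45, 1.01, 0.64, -0.21]]
0.65 160 358 [[-0.88, 0.0, 2.5, 1.19, 0.57, -0.43]]
0.65 130 358 [[-0.88, 0.12, 2.55, 1.45, 0.53, -0.74]]
0.65 100 358 [[-0.88, 0.25, 2.6, 1.76, 0.54, -1.09]]
0.6 75 360 [[-0.82, 0.34, 2.59, 1.91, 0.5, -1.21]]
0.6 49 362 [[-0.81, 0.47, 2.61, 2.15, 0.56, -1.48]]
0.6 49 380 [[-0.75, 0.46, 2.57, 2.16, 0.53, -1.41]]
0.6 49 400 [[-0.68, 0.46, 2.52, 2.16, 0.5, -1.34]]
0.6 49 420 [[-0.63, 0.47, 2.47, 2.15, 0.47, -1.27]]
0.6 49 435 [[-0.59, 0.47, 2.44, 2.14, 0.44, -1.22]]
```

```bash
python3 -m handwheel '[[[-6,-3,30],[0,0,0]],[[-6,-5,35],[0,0,0]],[[-6,-3,30],[0,0,0]],[[0,0,0],[0.0723,0.0118,-0.1698]],[[0,0,0],[0.0723,0.0118,-0.1698]],[[0,0,0],[0.0723,0.0118,-0.1698]],[[0,0,0],[0.0723,0.0118,-0.1698]],[[0,0,0],[0.0723,0.0118,-0.1698]],[[0,0,0],[0.0723,0.0118,-0.1698]],[[0,0,0],[0.0723,0.0118,-0.1698]],[[0,0,0],[0.0723,0.0118,-0.1698]],[[0,0,0],[0.0723,0.0118,-0.1698]]]'
python3 -m handwheel '[[[0,0,0],[0.0723,0.0118,-0.1698]],[[0,0,0],[0.0723,0.0118,-0.1698]],[[0,0,0],[0.0723,0.0118,-0.1698]],[[0,0,0],[0.0723,0.0118,-0.1698]],[[0,0,0],[0.0723,0.0118,-0.1698]],[[0,0,0],[0.0723,0.0118,-0.1698]],[[0,0,0],[0.0723,0.0118,-0.1698]],[[0,0,0],[0.0723,0.0118,-0.1698]],[[0,0,0],[0,0,0]]]'
cat > tgt.py <<'E'
from s import *
import sys
t=float(sys.argv[1]); o=get_obs(); Rn=R.from_euler("xyz",o["tcp_rot"])
d=(R.from_matrix(target(t,0,np.pi))*Rn.inv()).as_rotvec(); print("q",o["joint_positions"].round(2),"turn",d.round(3),"laney",round(-68.9+a*(o["tool_pos"][0]-457),1),"toolz",Rn.as_matrix()[:,2].round(2))
E
python3 tgt.py .65
```

```text
time: 32.35
tool_pos: [357.0, -79.0, 188.6]
tcp_rot: [2.739, -0.064, 1.582]
contact_force: [0.3, -0.2, -0.2]
grip_width: 0.3
time: 33.48
tool_pos: [357.1, -79.0, 188.6]
tcp_rot: [-3.114, -0.406, 0.092]
contact_force: [0.5, -0.2, 0.0]
grip_width: 0.5
q [-0.68 -0.05  2.27  0.48  0.7   0.45] turn [-0.    -0.245 -0.003] laney -79.2 toolz [ 0.39  0.06 -0.92]
```

```bash
python3 -m handwheel '[[[0,0,0],[0,-0.08,0]],[[0,0,0],[0,-0.08,0]],[[0,0,0],[0,-0.085,-0.003]],[[0,0,-14],[0,0,0]],[[0,0,-14],[0,0,0]],[[0,0,-15],[0,0,0]],[[0,0,-15],[0,0,0]],[[0,0,-15],[0,0,0]],[[0,0,-15],[0,0,0]],[[0,0,0],[0,0,0]]]'
python3 tgt.py .6
```

```text
time: 34.72
tool_pos: [356.9, -78.7, 99.8]
tcp_rot: [-3.139, -0.649, 0.102]
contact_force: [-0.4, 0.1, -0.5]
grip_width: 0.7
q [-0.88  0.25  2.6   1.75  0.54 -1.09] turn [-0.007  0.048 -0.001] laney -79.2 toolz [ 0.6   0.06 -0.8 ]
```

```bash
cat > flag.py <<'E'
from h import *
c=capture("side"); im=c["img"]; m=(im[128:165,316:350].max(2)<45).astype(np.uint8)
n,l,s,ce=cv2.connectedComponentsWithStats(m)
print("dark blobs",[(s[i,4],(ce[i]+[316,128]).round(1).tolist()) for i in range(1,n) if s[i,4]>8])
E
python3 -m handwheel '[[[0,0,-15],[0,0.024,0]],[[0,0,-15],[-0.007,0.024,0]],[[0,0,-15],[0,0,0]],[[0,0,-5],[0,0,0]],[[0,0,0],[0,0,0]]]'
python3 flag.py
python3 -m handwheel '[[[8,0.8,0],[0,0,0]],[[8,0.8,0],[0,0,0]],[[6,0.6,0],[0,0,0]],[[0,0,0],[0,0,0]]]'
```

```text
time: 35.35
tool_pos: [357.6, -79.0, 50.7]
tcp_rot: [3.14, -0.603, 0.104]
contact_force: [0.4, 0.2, -0.0]
grip_width: 0.5
dark blobs [(np.int32(47), [329.1, 142.0])]
time: 35.9
tool_pos: [379.8, -76.6, 50.6]
tcp_rot: [3.14, -0.602, 0.104]
contact_force: [0.2, 1.0, -0.6]
grip_width: 0.8
```

```bash
python3 tgt.py .6
python3 - <<'E'
from h import *
c=capture("side");capfit(c,(429,-71)); im=c["img"]; save(c,"f0.png",(290,120,400,250),5)
print(im[128:160:2,316:350:2].max(2))
E
```

```text
q [-0.75  0.46  2.57  2.15  0.53 -1.41] turn [ 0.001  0.003 -0.   ] laney -76.8 toolz [ 0.56  0.06 -0.82]
[322.4 202.8] 118 -> [433.6 -69.4]
[[ 74  70  74  72  75  75  70  81 167 162 149  82 151 131 129 123 126]
 [ 74  73  73  72  70  72  72 160 174 173  98 118 129 128 129 128 131]
 [ 76  72  71  74  78  76  86 183 181 166  92 153 130 128 130 126 131]
 [ 69  75  72  73  73  76 176 184 181  87 127 131 128 130 130 129 130]
 [ 70  70  75  68  71 134 192 188 137 101 134 127 128 130 127 125 129]
 [ 70  74  72  74  63 150 147 145  92 141 122 125 125 126 126 126 131]
 [ 71  75  67  71  41   3   9  14  95 127 123 126 127 125 128 126 131]
 [ 73  72  73  69  75  52  17  14  23 125 125 127 125 130 128 127 132]
 [ 71  73  71  72  75 104  11  14   8  47 127 124 131 127 130 131 128]
 [ 71  72  73  81 142 152 100  36  58  91 154 151 140 139 128 129 128]
 [ 76  73  75  83 145 153 144 137  68  87 168 146 106 152 148 147 132]
 [ 71  74  72  85 110 134  83 116  66 144 135 139  89 151 153 151 149]
 [ 87  69  70  71  68 105 153 152 118  91 134 104 131 130 135 139 152]
 [110  70  70  86  90 151 151 150 146 127 149 115 128 133 129  94 103]
 [121  90  72  72 108 149 153 150 150 154 145 131 131 131  91  89  96]
 [126 110  71  75 152 151 150 149 151 151 119 129 129 127  73  92  85]]
```

```bash
for i in 1; do python3 -m handwheel '[[[5,0.5,0],[0,0,0]],[[5,0.5,0],[0,0,0]],[[0,0,0],[0,0,0]]]'; done
python3 -m handwheel '[[[4,0.4,0],[0,0,0]],[[3,0.3,0],[0,0,0]]]'
python3 -m handwheel '[[[3,0.3,0],[0,0,0]],[[3,0.3,0],[0,0,0]]]'; python3 flag.py
```

```text
time: 36.33
tool_pos: [389.4, -75.7, 50.4]
tcp_rot: [3.141, -0.602, 0.103]
contact_force: [-1.2, -0.5, -0.3]
grip_width: 0.6
time: 36.58
tool_pos: [396.3, -75.0, 50.3]
tcp_rot: [3.141, -0.601, 0.102]
contact_force: [-2.5, -0.2, -0.7]
grip_width: 0.5
time: 36.83
tool_pos: [402.4, -74.4, 50.4]
tcp_rot: [3.141, -0.602, 0.102]
contact_force: [-2.0, -0.3, -1.0]
grip_width: 0.3
dark blobs [(np.int32(48), [329.2, 142.0]), (np.int32(24), [317.4, 161.5])]
```

```bash
python3 -m handwheel '[[[3,0.3,0],[0,0,0]]]'
python3 -m handwheel '[[[2.5,0.25,0],[0,0,0]]]' 
python3 -m handwheel '[[[2.5,0.25,0],[0,0,0]]]'; python3 flag.py
```

```text
time: 37.0
tool_pos: [405.2, -74.1, 50.4]
tcp_rot: [3.141, -0.601, 0.102]
contact_force: [-3.1, -0.4, 0.2]
grip_width: 0.4
time: 37.12
tool_pos: [407.7, -73.9, 50.3]
tcp_rot: [3.141, -0.601, 0.102]
contact_force: [-6.4, -1.7, 0.3]
grip_width: 0.5
time: 37.25
tool_pos: [408.8, -73.3, 49.8]
tcp_rot: [3.142, -0.598, 0.101]
contact_force: [-14.7, -3.6, 8.3]
grip_width: 0.1
dark blobs [(np.int32(44), [329.8, 141.9]), (np.int32(24), [317.0, 161.0])]
```

```bash
cat >> flag.py <<'E'
if __name__=="__main__":
    a=.103; O=np.array([412,-107.])
    def P(xf,r,zp,th):
        y=34+r*np.sin(.6-th); z=zp+r*np.cos(.6-th); return proj(c,(O[0]+xf*np.cos(a)-y*np.sin(a),O[1]+xf*np.sin(a)+y*np.cos(a),z))
    for r in (36,41):
        f=LS(lambda q:np.array(P(q[0],r,q[1],0))-[329.1,142],[200,200]); print(r,f.x.round(),[np.round(P(f.x[0],r,f.x[1],t),1).tolist() for t in (0,.2,.33,.6,.87,1.1)])
E
python3 -m handwheel '[[[1.5,0.15,0],[0,0,0]],[[0,0,0],[0,0,0]]]'; python3 flag.py
```

```text
time: 37.55
tool_pos: [410.0, -72.9, 49.9]
tcp_rot: [-3.141, -0.598, 0.101]
contact_force: [-12.1, -1.2, 7.0]
grip_width: 0.3
dark blobs [(np.int32(43), [331.0, 142.0]), (np.int32(22), [316.9, 160.7])]
36 [154. 253.] [[329.1, 142.0], [331.1, 141.8], [332.5, 141.8], [335.6, 142.3], [338.7, 143.4], [341.1, 144.6]]
41 [163. 237.] [[329.1, 142.0], [331.4, 141.8], [333.0, 141.8], [336.4, 142.4], [339.9, 143.5], [342.6, 145.0]]
```

```bash
python3 -m handwheel '[[[1.5,0.15,0],[0,0,0]],[[0,0,0],[0,0,0]]]'; python3 flag.py | head -1
python3 -m handwheel '[[[1.2,0.12,0],[0,0,0]],[[0,0,0],[0,0,0]]]'; python3 flag.py | head -1
```

```text
time: 37.85
tool_pos: [411.3, -72.6, 49.8]
tcp_rot: [-3.141, -0.598, 0.101]
contact_force: [-14.3, -2.3, 7.2]
grip_width: 0.6
dark blobs [(np.int32(45), [332.6, 142.0]), (np.int32(22), [316.8, 160.6])]
time: 38.15
tool_pos: [412.4, -72.5, 49.8]
tcp_rot: [-3.141, -0.598, 0.101]
contact_force: [-14.4, -1.8, 7.4]
grip_width: 0.7
dark blobs [(np.int32(47), [333.5, 142.1]), (np.int32(22), [316.8, 160.6])]
```

```bash
python3 -m handwheel '[[[1.4,0.14,0],[0,0,0]],[[0,0,0],[0,0,0]]]'; python3 flag.py | head -1
python3 - <<'E'
from h import *
c=capture("side"); save(c,"f1.png",(290,110,400,250),5); capfit(c,(460,-68))
E
```

```text
time: 38.45
tool_pos: [413.8, -72.3, 49.8]
tcp_rot: [-3.141, -0.598, 0.101]
contact_force: [-13.9, -0.8, 7.3]
grip_width: 0.2
dark blobs [(np.int32(46), [335.0, 142.4]), (np.int32(18), [316.6, 160.4])]
[325.  194.9] 118 -> [460. -68.]
```

View pics/f1.png

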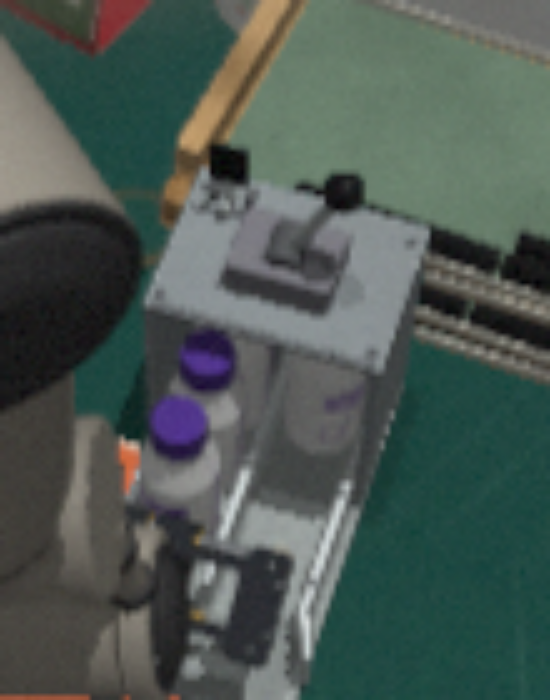

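The picture shows the flag square and upright at (229,163), the two rear bottles upright and in file at (180,425) and (208,360), and the lever still leaning right with its ball at (343,190). I back away and go to the lever.

```bash
python3 -m handwheel '[[[-5,-0.5,0],[0,0,0]],[[-10,-1,0],[0,0,0]],[[-15,-1.5,0],[0,0,0]],[[-20,-2,5],[0,0,0]],[[-5,0,20],[0,0,0]],[[0,0,25],[0,0,0]],[[0,0,30],[0,0,0]],[[0,0,35],[0,0,0]],[[0,0,30],[0,0,0]],[[0,0,30],[-0.0155,0.149,0]],[[0,0,30],[-0.0155,0.149,0]],[[0,0,30],[-0.0155,0.149,0]]]'
python3 -m handwheel '[[[0,-20,30],[-0.0155,0.149,0]],[[0,-30,0],[0,0,0]],[[20,-40,0],[0,0,0]],[[30,-10,0],[0,0,0]],[[0,0,0],[0,0,0]]]'
python3 flag.py | head -1; python3 tgt.py 0
```

```text
time: 40.05
tool_pos: [366.9, -66.5, 235.2]
tcp_rot: [-3.093, -0.324, 0.117]
contact_force: [0.8, 0.2, -1.6]
grip_width: 0.7
time: 40.67
tool_pos: [418.8, -167.2, 264.3]
tcp_rot: [-3.09, -0.179, 0.118]
contact_force: [-0.2, 0.6, -1.0]
grip_width: 0.4
dark blobs [(np.int32(22), [332.0, 137.1])]
q [-0.66  0.13  1.78  0.18  1.15  0.72] turn [-0.071  0.171 -0.02 ] laney -72.9 toolz [ 0.17  0.07 -0.98]
```

```bash
python3 -m handwheel '[[[10,-5,30],[-0.035,0.085,-0.01]],[[30,0,0],[-0.036,0.086,-0.01]],[[40,0,0],[0,0,0]],[[40,0,0],[0,0,0]],[[38,0,0],[0,0,0]],[[0,0,0],[0,0,0]],[[0,0,0],[0,0,0]]]'
python3 tgt.py 0
python3 - <<'E'
from h import *
c=capture("wrist"); spots(c,"wrist",["changeover","flag"])
c=capture("side"); im=c["img"]; m=(im[125:180,316:385].max(2)<45).astype(np.uint8); n,l,s,ce=cv2.connectedComponentsWithStats(m); print([(s[i,4],(ce[i]+[316,125]).round(1).tolist()) for i in range(1,n) if s[i,4]>8])
spots(c,"side",["changeover"])
E
```

```text
time: 41.6
tool_pos: [575.1, -171.2, 294.8]
tcp_rot: [3.141, -0.001, 0.103]
contact_force: [0.8, 0.9, 0.4]
grip_width: 0.5
q [-0.42  0.45  1.22 -0.    1.46  1.05] turn [ 0.001  0.001 -0.   ] laney -56.7 toolz [ 0. -0. -1.]
wrist changeover 0.9 [ 581. -121.  284.] [235. 242.]
wrist changeover 0.38 [603. -41. 234.] [140. 171.]
wrist flag 0.56 [599. -42. 233.] [143. 176.]
[(np.int32(300), [367.6, 137.4]), (np.int32(10), [367.6, 129.9]), (np.int32(46), [335.0, 142.4]), (np.int32(121), [363.4, 145.5]), (np.int32(20), [347.5, 160.9]), (np.int32(37), [380.4, 159.3]), (np.int32(37), [378.0, 169.9])]
side changeover 0.55 [ 566. -123.  285.] [356. 149.]
```

```bash
python3 -m handwheel '[[[0,5,-4],[0,0,0]],[[0,6,0],[0,0,0]],[[-1,6,0],[0,0,0]],[[0,0,0],[0,0,0]]]'
python3 -m handwheel '[[[-1,7,0],[0,0,0]],[[-1,7,0],[0,0,0]],[[0,0,0],[0,0,0]]]'
cat > ball.py <<'E'
from h import *
c=capture("wrist"); spots(c,"wrist",["changeover"])
c=capture("side"); spots(c,"side",["changeover"])
c=capture("scene"); spots(c,"scene",["changeover"])
E
python3 ball.py
```

```text
time: 42.35
tool_pos: [575.5, -153.9, 291.2]
tcp_rot: [3.14, -0.003, 0.104]
contact_force: [0.2, -0.1, 0.8]
grip_width: -0.1
time: 42.72
tool_pos: [573.4, -139.7, 291.0]
tcp_rot: [3.14, -0.002, 0.104]
contact_force: [0.4, 0.1, 0.0]
grip_width: 0.5
side changeover 0.42 [ 565. -106.  284.] [351. 148.]
scene changeover 0.62 [562. -99. 277.] [303. 162.]
```

```bash
python3 -m handwheel '[[[-1,7,0],[0,0,0]],[[-0.6,6,0],[0,0,0]],[[0,0,0],[0,0,0]]]'
python3 ball.py
python3 - <<'E'
from h import *
c=capture("wrist"); save(c,"lev.png",(60,100,400,360),2)
E
```

```text
time: 43.4
tool_pos: [571.8, -126.7, 291.1]
tcp_rot: [3.14, -0.003, 0.104]
contact_force: [-0.2, -0.1, -0.2]
grip_width: 0.4
wrist changeover 0.86 [ 576. -100.  263.] [279. 234.]
side changeover 0.65 [ 561. -102.  273.] [349. 151.]
scene changeover 0.64 [563. -90. 288.] [302. 160.]
```

View pics/lev.png

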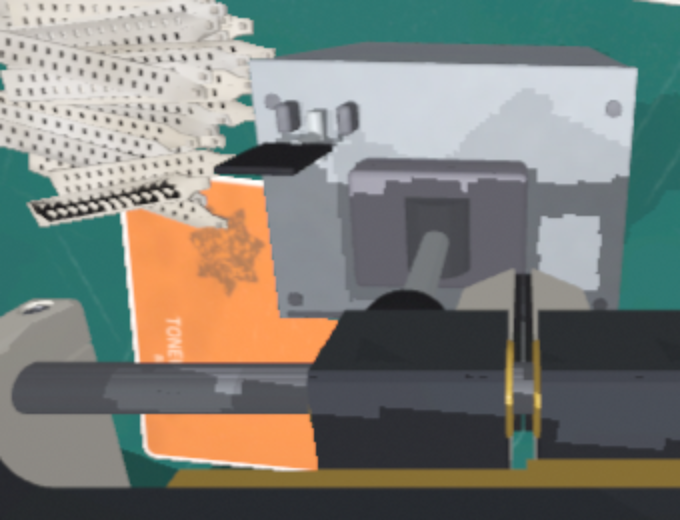

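The wrist view shows the stem rising from (432,240) to the ball at (405,315), with the closed fingers to its right at (522,300). I check the lever angle against the model.

Run:
```python
from h import *
c=capture("wrist"); s=capture("side"); a=.103;O=np.array([412,-107.])
def W(x,y,z): return (O[0]+x*np.cos(a)-y*np.sin(a),O[1]+x*np.sin(a)+y*np.cos(a),z)
f=lambda p:((np.array(proj(c,p))-[60,100])*2).round()
for v in (1,.7,.6,.5,.4,.3): 
    t=v-.5; g=lambda r:W(158,-r*np.sin(t),212+r*np.cos(t)); print(v,"base35",f(g(35)),"ball",f(g(80)),"side ball",np.round(proj(s,g(80)),1))
print("roof corners",f(W(222,79,190)),f(W(222,-79,190)),f(W(104,79,190)))
im=s["img"]; m=(im[135:165,335:375].max(2)<45).astype(np.uint8); n,l,st,ce=cv2.connectedComponentsWithStats(m); print([(st[i,4],(ce[i]+[335,135]).round(1).tolist()) for i in range(1,n) if st[i,4]>5])
```

```text
1 base35 [465. 261.] ball [528. 318.] side ball [359.2 148.6]
0.7 base35 [436. 265.] ball [445. 333.] side ball [352.1 145.1]
0.6 base35 [425. 266.] ball [415. 335.] side ball [349.6 144.2]
0.5 base35 [415. 266.] ball [385. 336.] side ball [347.  143.5]
0.4 base35 [405. 266.] ball [356. 336.] side ball [344.4 142.9]
0.3 base35 [395. 265.] ball [328. 333.] side ball [341.8 142.5]
roof corners [235.  62.] [627.  61.] [274. 321.]
[(np.int32(257), [358.7, 141.4]), (np.int32(26), [336.6, 142.8]), (np.int32(31), [347.2, 160.1])]
```

```bash
python3 -m handwheel '[[[0,0,0],[0,0,0]],[[0,0,0],[0,0,0]],[[0,0,0],[0,0,0]],[[0,0,0],[0,0,0]],[[0,0,0],[0,0,0]],[[0,0,0],[0,0,0]],[[0,0,0],[0,0,0]],[[0,0,0],[0,0,0]],[[0,0,0],[0,0,0]]]'
python3 -m handwheel '[[[-0.7,7,0],[0,0,0]],[[-0.7,7,0],[0,0,0]],[[-0.7,7,0],[0,0,0]],[[-0.7,7,-2],[0,0,0]],[[0,0,0],[0,0,0]]]'
python3 -m handwheel '[[[-0.5,4,-2],[0,0,0]],[[-0.5,4,0],[0,0,0]],[[0,0,0],[0,0,0]]]'
python3 -m handwheel '[[[0,2,0],[0,0,0]],[[0,0,0],[0,0,0]]]'
```

```text
time: 44.98
tool_pos: [571.9, -127.5, 291.0]
tcp_rot: [3.14, -0.003, 0.103]
contact_force: [-0.0, 0.1, -0.5]
grip_width: 0.3
time: 45.6
tool_pos: [568.9, -98.6, 288.7]
tcp_rot: [3.14, -0.002, 0.104]
contact_force: [-0.6, -0.1, 0.2]
grip_width: 0.6
time: 45.98
tool_pos: [568.0, -91.2, 286.9]
tcp_rot: [3.14, -0.002, 0.103]
contact_force: [-0.8, -0.4, 0.0]
grip_width: 0.3
time: 46.22
tool_pos: [568.1, -89.4, 287.0]
tcp_rot: [3.14, -0.002, 0.103]
contact_force: [-0.2, -0.6, -1.0]
grip_width: 0.2
```

Now I feel for the end stop in small steps.

```bash
python3 -m handwheel '[[[-0.2,2,0],[0,0,0]],[[0,0,0],[0,0,0]]]'
python3 -m handwheel '[[[-0.2,2,0],[0,0,0]],[[0,0,0],[0,0,0]]]'
python3 -m handwheel '[[[-0.2,2,0],[0,0,0]],[[0,0,0],[0,0,0]]]' | grep -E "pos|force"
```

```text
time: 46.48
tool_pos: [567.9, -87.4, 287.0]
tcp_rot: [3.14, -0.003, 0.103]
contact_force: [-0.1, 0.7, 0.1]
grip_width: 0.4
time: 46.72
tool_pos: [567.7, -85.7, 287.0]
tcp_rot: [3.139, -0.003, 0.103]
contact_force: [1.0, -2.1, -0.4]
grip_width: -0.3
tool_pos: [567.7, -85.4, 287.0]
contact_force: [0.8, -8.7, -1.4]
```

The force rose to 8.7 N, so the lever is against its left stop. I retreat and check.

```bash
python3 -m handwheel '[[[0,-5,0],[0,0,0]],[[0,-15,0],[0,0,0]],[[0,-30,10],[0,0,0]],[[0,-30,35],[0,0,0]],[[-20,-30,30],[0,0,0]],[[-50,-20,10],[0,0,0]],[[-55,-30,0],[0,0,0]],[[-50,-40,0],[0,0,0]],[[0,-40,0],[0,0,0]],[[0,0,0],[0,0,0]],[[0,0,0],[0,0,0]]]'
python3 - <<'E'
from h import *
s=capture("side"); a=.103;O=np.array([412,-107.])
def W(x,y,z): return (O[0]+x*np.cos(a)-y*np.sin(a),O[1]+x*np.sin(a)+y*np.cos(a),z)
for v in (0,.1,.2,.5): t=v-.5; print(v,np.round(proj(s,W(158,-80*np.sin(t),212+80*np.cos(t))),1))
im=s["img"]; m=(im[128:165,320:370].max(2)<45).astype(np.uint8); n,l,st,ce=cv2.connectedComponentsWithStats(m); print([(st[i,4],(ce[i]+[320,128]).round(1).tolist()) for i in range(1,n) if st[i,4]>5])
for g in ((461,-68),(514,-63)): capfit(s,g)
spots(s,"side",["bottle_1","changeover","flag","tin_brass","harmonica"])
E
```

```text
time: 48.35
tool_pos: [393.8, -322.2, 371.8]
tcp_rot: [3.141, -0.003, 0.103]
contact_force: [0.6, 0.0, 0.2]
grip_width: 0.5
0 [334.6 142.4]
0.1 [336.9 142.3]
0.2 [339.3 142.3]
0.5 [347.  143.5]
[]
[325.1 195. ] 117 -> [461. -68.]
[331.5 184.5] 50 -> [505.9 -63. ]
side bottle_1 0.86 [263. 331. 113.] [188. 206.]
side bottle_1 0.7 [441. -76. 103.] [325. 207.]
side bottle_1 0.6 [501. -84. 108.] [335. 193.]
side bottle_1 0.58 [ 389. -441.  101.] [429. 264.]
side bottle_1 0.47 [555. -86.  75.] [341. 185.]
side changeover 0.41 [ 421. -124.   10.] [336. 230.]
side tin_brass 0.55 [ 537. -368.   10.] [415. 228.]
```

```bash
python3 -m handwheel '[[[0,60,0],[0,0,0]],[[0,60,0],[0,0,0]],[[0,60,0],[0,0,0]],[[0,60,0],[0,0,0]],[[0,60,0],[0,0,0]],[[0,60,0],[0,0,0]],[[0,60,0],[0,0,0]],[[0,60,0],[0,0,0]],[[0,60,0],[0,0,0]],[[0,0,0],[0,0,0]],[[0,0,0],[0,0,0]]]'
python3 - <<'E'
from h import *
s=capture("side"); im=s["img"]; m=(im[128:165,320:370].max(2)<45).astype(np.uint8); n,l,st,ce=cv2.connectedComponentsWithStats(m); print([(st[i].tolist(),(ce[i]+[320,128]).round(1).tolist()) for i in range(1,n) if st[i,4]>5])
spots(s,"side",["changeover","flag","harmonica"])
print(im[132:156,322:352].max(2))
E
```

```text
time: 50.02
tool_pos: [393.5, 217.6, 371.9]
tcp_rot: [3.139, -0.002, 0.105]
contact_force: [-0.2, -0.5, 0.5]
grip_width: 0.6
[([12, 11, 8, 8, 53], [335.3, 142.5])]
side changeover 0.45 [562. -67. 280.] [338. 145.]
side harmonica 0.55 [567. 325.  28.] [242. 153.]
side harmonica 0.43 [ 517. -112.   51.] [344. 200.]
side harmonica 0.2 [504. -79. 121.] [334. 189.]
[[ 75  78  77  74  76  73  92 175 190 186 184 188 167  99  93 140 159 135
  133 133 132 133 137 131 131 133 134 132 133 134]
 [ 74  74  77  79  78  82 130 186 189 188 188 181 128  89 112 149 132 131
  133 134 136 134 134 132 130 133 134 133 133 137]
 [ 75  74  71  72  83 122 180 192 189 188 186 161  92  99 134 135 130 131
  127 130 131 134 135 134 129 133 133 133 134 133]
 [ 73  73  77  75  92 174 200 194 189 188 171 115  94 121 147 128 129 131
  130 133 134 137 132 133 129 133 132 131 133 133]
 [ 75  73  74  82 135 196 199 193 192 190 138  93 105 157 137 130 132 136
  131 129 132 133 130 132 129 132 135 132 135 134]
 [ 76  76  75  96 186 195 199 194 194 173 102  97 127 157 131 129 133 130
  131 129 132 130 128 127 128 131 132 
[... 1563 characters left out ...]
153 144  97 145 142  67
   91 120 139 151 154 155 156 158 158 153 158 157]
 [ 80  73  77  91 105 153 126 124  91  96 130 126 139 158 106 144 121  74
   90 104 129 140 151 158 156 157 156 156 153 155]
 [ 79  73  72  76 114 153 149 124 128 125 118  81  93 105 104 109 102 114
  111  88 113 135 139 148 146 151 155 153 154 154]
 [ 91  77  59  84 148 155 151 158 153 151 144  89  84 105 120 111 114 135
  127  88  97 122 135 134 120 126 136 143 146 145]
 [ 89  93  92 107 156 150 153 154 157 155 154 126 126 145 151 146 109 130
  132 115  88 105 128 128  97  98 102 118 123 130]
 [ 74  86 104 148 155 156 157 155 155 155 155 156 154 157 153 140 108 119
  127 126 113  90 116 133 132  93  97  99  97 105]]
```

```bash
python3 -c "
from h import *
print(bot.close_job(), get_obs()['time'])"
```

```text
the job is handed in; nothing more can be done
the job is handed in; nothing more can be done
```

The job is handed in at about 50 s of the 72 s. My checks agree that it is done, though the flag could not be confirmed independently at the very end.

**What I did**
- The three purple-capped bottles went into the left lane one after another. I closed the file up with tilted, closed fingers pushing low, at about 12–15 N once the paddle was met.
- I pushed about 6 mm past first contact, until the flag stood up.
- I moved the lever to centre, left it there for over 1.5 s, and pushed it left until it met its stop at about 9 N.
- I then moved the arm clear of everything.

**Last checks**
- **Bottles:** the last bottle is at feeder x of about 49 mm, inside the 33–70 mm window, and the bottles that showed stood upright in file.
- **Flag:** it looked square and upright after the push, at an estimated 0.56 rad. Its image position was the same just before I pushed the lever. At the very end the lever's ball overlaps it in the side view, so only its unchanged left edge could be confirmed.
- **Lever:** the ball is where the model puts it for fully left.
- **Harmonica and tin:** both were detected within the detector's scatter of where they started. I did not measure the bottle in the right lane again; it looked in place in the later pictures.

**What went wrong on the way**
- I carried the first bottle too low and it caught the flared rail, tilting about 0.4 rad in the grip by my estimate. I set it down upright and gripped it again.
- The side and wrist cameras disagreed by up to 10 mm sideways. I settled the lane's position by touching its rail.
- My first tilted pushing pose ran into a wrist joint limit, so I turned the tool half round to reach it.

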